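Load the two thread stands

ROBOT

A 6-joint arm with a two-finger parallel gripper is mounted at the origin on the work surface. World frame = base frame: x ahead of the robot, y to its left, z up, the work surface at z = 0. Lengths are in m, angles in rad, forces in N, time in s.
With the tool pointing down it reaches from about 0.4 to 0.825 m from the base axis. Payload 7 kg.
Tool frame: the origin (TCP) lies on the centre line of the jaws, within the pads' length; the fingertips stand tip_reach ahead of it and the grasp point (between the pads) is the TCP (tip_reach is the distance from the TCP to the fingertips, in m); z points along the fingers, y is the line along which they close (so a half turn about z gives the same grasp; the last joint's range is limited). The gripper opens to 88 mm and grips with 3 to 60 N. Pads are 19 mm wide; open, the fingers measure 130 mm over their backs; the gripper's body (78 mm by 193 mm) begins 47 mm behind the grasp point.
Start: joints at [1.532, 0.359, 0.012, 0, -1.224, -0.288], TCP at [0.217, 0.639, 0.246] pointing down, gripper open.
Joint ranges: [-3.07, 3.07], [-1.43, 2.12], [-1.02, 1.25], [-3.03, 1.67], [-3.05, -0], [-3.03, 3.03]. Speed limits (rad/s): [2.39, 2.39, 3.01, 3.14, 3.14, 3.14].

INTERFACE

Orientations are given as [roll, pitch, yaw] about the fixed x, y, z axes, in that order (R = Rz(yaw) Ry(pitch) Rx(roll)).
In Python, from station import get_state, grab_frame, calibration, job_done, find_in, mark_of, tip_reach gives the robot as it stands.
- The arm moves only by the shell command python3 -m handwheel 'ROWS' [OPENING] [FORCE]. ROWS is JSON, a list of rows, each an object with "delta_pos": the shift along the world's x, y, z in units of 30 mm (1.0 is 30 mm), a list of three; "dr": the turn, a rotation vector about the world's x, y, z in degrees, a list of three. In form: [{"delta_pos": [tx, ty, tz], "dr": [rx, ry, rz]}, ...]. A call has 1 to 10 rows; each row shifts and turns the commanded pose from where the row before left it; what a row does not reach is not made up. A row lasts 1/10 s, in which the tool goes at most 50 mm and 8.59 degrees, less where a joint would pass 70% of its speed; a pose out of reach is approached as far as the arm can. A call is refused whole if a number of a shift passes 1 or a number of a turn 8.59, either way. A call with a gripper value outside its range is refused whole. OPENING is the closure, from -1 (fully open) to 1 (shut), set as the call begins (- or left out, the last holds). The fingers move at their own pace and stop on an object; FORCE is the grip in N (left out, the last holds). Time passes only in rows, so rows that do not move let the fingers close. It gives the time, the measured TCP pose, the force, the opening and the grip force at its end, in the units of the state.
- get_state(): the state, without advancing time (a new reading comes with each control period).
- grab_frame(name): name is "side" or "top" or "wrist"; returns the picture (420x560x3 uint8, red, green, blue); there is no depth.
- calibration(name): a dict with "fx", "fy", "cx", "cy" (pixels), "extrinsics" (4x4, takes a point from world to camera coordinates). Camera axes: x right, y down, z forward; pixel columns grow to the right and rows downward; lengths in m; the calibration is good to about 2 mm. A picture is of the moment at which its call begins: read the wrist's pose just before it. calibration takes no time and is no camera call; for the wrist camera it gives the pose at the moment of the call.
- job_done(): hands the job in; it is judged then, once.
Trained networks look in the newest picture that a camera, given by its name, has taken for a name from the list of things; names that differ only in an ending like _2 or _b are one class to them, and where a whole thing is asked for, a point or a joint stands for the part that bears it (a point fixed in the world has none). Each returns a list of dicts, best first, with "conf" (0 to 1); they miss things now and then, are a little off and sometimes report something else, mostly with a low value. They report only what shows in the picture. A call takes as long as a camera call. They do not tell look-alikes from the thing itself.
- find_in(camera, query): "location" ([column, row] in pixels, amid what is visible of it).
- mark_of(camera, query): "location" ([column, row] in pixels: a listed point, or the origin of a listed thing).
The state is a dict: "t": time; "q": joint angles; "qd": joint speeds; "joint_efforts": joint torques, N m; "eef_pos": TCP position; "ee_rot": TCP orientation; "force": force on the tool from outside, world axes, zero at the start; "moment": the same for the moment, N m; "width": finger opening in m; "gripper_force": force on a finger pad.
Only numpy, scipy, OpenCV 4.12 (cv2) and the standard library are available. Lean on these libraries where they do the work, as an engineer would, in place of code of your own. Each camera call takes 0.05 s, during which the arm holds its last target. There are 200 camera calls.

TASK

Load the two thread stands on the sewing desk for storage. On the stand with the round foot put the cone holder first, hub up, then nest the big thread cone over it; on the stand with the square foot thread the spool, then its bobbin, then the spool cap on top, each seated flat on the one below. Leave everything standing upright and let go of, and do not shift or tip the steel pin dish or the oil bottle.

Things in the scene. Friction and masses are not known exactly. Their poses are not given: they have to be found in the camera images.
- round_stand: Thread stand with a ROUND white foot, 90 mm across and 16 mm thick, and a single upright steel pin of 7 mm diameter at its centre, round-tipped, its top 82 mm above the desk. It is heavy and does not move. Origin: centre of the foot's underside, on the pin's axis, at desk height; z up.
- square_stand: Thread stand with a SQUARE white foot, 90 by 90 mm and 16 mm thick, and the same single upright pin at its centre (7 mm diameter, round tip, top 82 mm above the desk). It is heavy and does not move. Origin: centre of the foot's underside, on the pin's axis, at desk height; x and y run along the foot's sides, z up.
- holder_mid (a point): Cone holder: a black plastic disc 56 mm across and 6 mm thick with a hub 30 mm across standing on it (tapering to 26 to 27 mm at its top), 26 mm tall over all, with a 14 mm hole right through along its axis. It lies disc down, hub up, and can be lifted by the hub. Point: on its axis, half-way up (13 mm above its underside); z up along the axis. About 50 g.
- cone_mid (a point): Big thread cone: an off-white, slightly tapered winding 54 mm across at the bottom and 51 mm at 56 mm up, with a short brown cardboard tip 36 to 32 mm across above it, 66 mm tall over all. It is hollow: the bottom opening is 38 mm across and 50 mm deep (it fits over the holder's hub and then rests on the holder's disc), the hole in the top 18 mm across. Stands upright. Point: on its axis, half-way up (33 mm above its underside); z up. About 140 g.
- spool_mid (a point): Thread spool: off-white winding with grey end flanges, 32 mm across and 40 mm tall, with a 12 mm hole along its axis. Stands upright. Point: on its axis, half-way up (20 mm above its underside); z along the axis. About 40 g.
- bobbin_mid (a point): Bobbin, the smallest thing: off-white winding between two thin steel flanges, 26 mm across and 14 mm tall, with an 11 mm hole along its axis. Lies flat, axis upright. Point: on its axis, half-way up (7 mm above its underside). About 20 g.
- cap_mid (a point): Spool cap: a plain white plastic button, 40 mm across and 16 mm tall, its upper rim bevelled to 32 mm, with a 12 mm hole right through along its axis. Lies with the bevel up. Point: on its axis, half-way up (8 mm above its underside). About 25 g.
- pin_dish: Bystander, to be left alone: a low round steel dish with pins in it, 72 mm across and 17 mm tall. Loose. Origin: centre of its underside.
- oil_bottle: Bystander, to be left alone: a small clear bottle with a black cap, 36 mm across and 85 mm tall. Loose. Origin: centre of its underside; z up.
Things that resemble listed ones, but are neither listed nor needed, are in the scene too. Leave any red look-alike of the part that bears cone_mid alone. What is shaped like the part that bears holder_mid but red is not meant.

How it is judged:
By the outcome, as a careful person would: the job done as asked, in the order asked, and still so for the second after the job is handed in, with the robot touching nothing.
It also fails if it takes over 115 s, if anything falls off the work surface, if the arm or the gripper's body presses on something with over 40 N, if the wrist force passes 120 N, or if a joint passes its speed limit or range.

## Working session

There is one attempt and no reset: what is moved stays moved. The work goes in short steps, Python scripts to look and compute and a shell command to move; the robot and the scene stay as the last step left them, time stands still between calls to the robot, and variables do not carry over. Pictures are saved under pics/ and viewed, at most 14 in all, crops included, and the job is handed in when it is done.

```bash
mkdir -p pics; ls
cat > h.py <<'E'
import numpy as np, cv2
from station import *
N=["round_stand","square_stand","holder_mid","cone_mid","spool_mid","bobbin_mid","cap_mid","pin_dish","oil_bottle"]
def ray(c,uv):
    E=np.array(c["extrinsics"]);R,t=E[:3,:3],E[:3,3]
    d=R.T@np.array([(uv[0]-c["cx"])/c["fx"],(uv[1]-c["cy"])/c["fy"],1.]);return -R.T@t,d/np.linalg.norm(d)
def atz(c,uv,z):
    o,d=ray(c,uv);return o+d*(z-o[2])/d[2]
def tri(rs):
    A=sum(np.eye(3)-np.outer(d,d) for o,d in rs);b=sum((np.eye(3)-np.outer(d,d))@o for o,d in rs)
    return np.linalg.solve(A,b)
def proj(c,p):
    E=np.array(c["extrinsics"]);q=E[:3,:3]@p+E[:3,3];return np.array([c["fx"]*q[0]/q[2]+c["cx"],c["fy"]*q[1]/q[2]+c["cy"]])
def save(im,n): cv2.imwrite("pics/"+n,im[:,:,::-1])
E
python3 - <<'E'
from h import *
s=get_state();print({k:np.round(v,3).tolist() for k,v in s.items()},tip_reach)
Z=dict(zip(N,[0,0,.013,.033,.02,.007,.008,0,0]))
for cam in ["top","side","wrist"]:
    im=grab_frame(cam);save(im,cam+"0.png");c=calibration(cam)
    for n in N:
        for m in mark_of(cam,n)[:3]:
            print(cam,n,np.round(m["location"],1),round(m["conf"],2),np.round(atz(c,m["location"],Z[n]),3)[:2])
E
```

```text
pics
{'t': 0.0, 'q': [1.532, 0.359, 0.011, -0.0, -1.224, -0.288], 'qd': [-0.003, -0.0, -0.0, 0.001, 0.0, 0.001], 'joint_efforts': [-0.0, -58.272, 29.306, 6.997, 0.007, -0.0], 'eef_pos': [0.217, 0.639, 0.245], 'ee_rot': [3.14, -0.0, -0.327], 'force': [-0.113, -0.086, 0.094], 'moment': [-0.003, -0.042, 0.026], 'gripper_force': 0.0, 'width': 0.088} 0.019
top round_stand [190.6 158.3] 0.96 [0.636 0.222]
top round_stand [135.9 230.2] 0.5 [0.448 0.348]
top square_stand [376.1 159.4] 0.58 [ 0.644 -0.256]
top holder_mid [321.5 138.8] 0.84 [ 0.692 -0.113]
top holder_mid [272.2 137.3] 0.71 [0.693 0.014]
top holder_mid [187.8 158.7] 0.39 [0.631 0.227]
top cone_mid [337.5 239.3] 0.98 [ 0.431 -0.15 ]
top cone_mid [331.  282.6] 0.66 [ 0.328 -0.134]
top spool_mid [281.  230.8] 0.63 [ 0.451 -0.013]
top spool_mid [374.8 158.1] 0.23 [ 0.641 -0.248]
top bobbin_mid [134.9 231.9] 0.39 [0.443 0.348]
top cap_mid [218.3 235.2] 0.47 [0.438 0.142]
top pin_dish [274.8 180.3] 0.61 [0.583 0.005]
top oil_bottle [402.6 244.7] 0.71 [ 0.424 -0.318]
side round_stand [189.7 309.8] 0.67 [0.633 0.225]
side square_stand [250.9 173. ] 0.79 [ 0.642 -0.239]
side holder_mid [198.9 227.3] 0.88 [0.692 0.012]
side holder_mid [220.  192.8] 0.87 [ 0.687 -0.121]
side cone_mid [324.8 194.8] 0.83 [ 0.434 -0.145]
side cone_mid [373.9 206.8] 0.81 [ 0.317 -0.125]
side spool_mid [305.7 235.6] 0.53 [ 0.455 -0.007]
side bobbin_mid [277.4 384.5] 0.78 [0.438 0.341]
side cap_mid [298.6 290.5] 0.73 [0.442 0.139]
side pin_dish [253.2 236.1] 0.92 [ 0.571 -0.001]
side oil_bottle [335. 165.] 0.93 [ 0.43  -0.329]
```

View pics/top0.png

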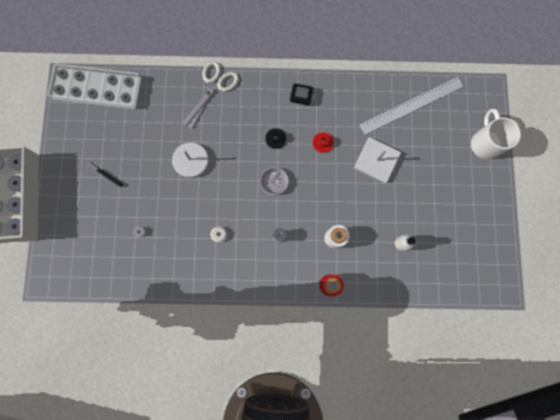

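View pics/side0.png

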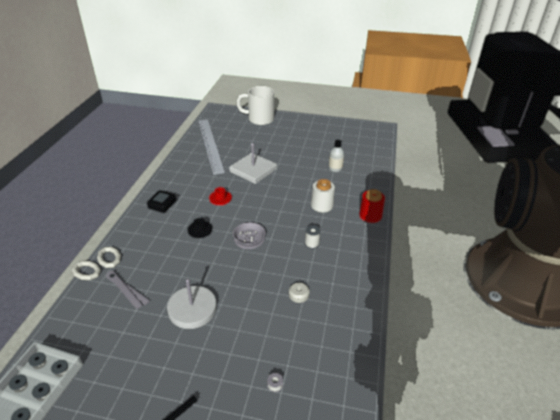

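The top picture shows the round stand at (190,158), square stand (378,160), black holder (276,138), red look-alike holder (322,142), white cone (338,236), red cone (331,285), spool (281,234), cap (218,234) and bobbin (139,232). The side picture agrees, so the two views give consistent positions. I'll move to the holder next and look at it from near with the wrist camera.

```bash
r='{"delta_pos":[0.95,-0.95,0],"dr":[0,0,1.87]}'; python3 -m handwheel '[{"delta_pos":[0.95,-0.95,0],"dr":[0,0,1.87]},{"delta_pos":[0.95,-0.95,0],"dr":[0,0,1.87]},{"delta_pos":[0.95,-0.95,0],"dr":[0,0,1.87]},{"delta_pos":[0.95,-0.95,0],"dr":[0,0,1.87]},{"delta_pos":[0.95,-0.95,0],"dr":[0,0,1.87]},{"delta_pos":[0.95,-0.95,0],"dr":[0,0,1.87]},{"delta_pos":[0.95,-0.95,0],"dr":[0,0,1.87]},{"delta_pos":[0.95,-0.95,0],"dr":[0,0,1.87]},{"delta_pos":[0.95,-0.95,0],"dr":[0,0,1.87]},{"delta_pos":[0.95,-0.95,0],"dr":[0,0,1.87]}]' -1
python3 -m handwheel '[{"delta_pos":[0.8,-0.9,0],"dr":[0,0,0]},{"delta_pos":[0.8,-0.9,0],"dr":[0,0,0]},{"delta_pos":[0.8,-0.9,0],"dr":[0,0,0]},{"delta_pos":[0.8,-0.9,0],"dr":[0,0,0]},{"delta_pos":[0,0,0],"dr":[0,0,0]},{"delta_pos":[0,0,0],"dr":[0,0,0]}]'
python3 - <<'E'
from h import *
c=calibration("wrist");print(c["fx"],np.round(c["extrinsics"],3).tolist())
im=grab_frame("wrist");save(im,"w1.png")
for n in N:
    for m in mark_of("wrist",n)[:2]: print(n,np.round(m["location"],1),round(m["conf"],2),np.round(atz(c,m["location"],0.0),3)[:2])
E
```

```text
t: 2.5
eef_pos: [0.5027, 0.353, 0.2458]
ee_rot: [-3.141, -0.0, 0.001]
force: [0.5, -0.1, -0.4]
width: 0.0877
gripper_force: 0.0
t: 3.1
eef_pos: [0.5981, 0.2454, 0.2453]
ee_rot: [3.141, 0.0, -0.002]
force: [-1.0, 0.0, -0.6]
width: 0.0876
gripper_force: 0.0
318.5046409141741 [[-0.002, -1.0, 0.001, 0.247], [-0.952, 0.002, 0.306, 0.531], [-0.306, -0.0, -0.952, 0.575], [0.0, 0.0, 0.0, 1.0]]
round_stand [468.3 192.7] 0.74 [0.578 0.009]
round_stand [299.8 152.7] 0.61 [0.628 0.221]
holder_mid [496.8  96.2] 0.58 [ 0.692 -0.003]
bobbin_mid [210.7 289.1] 0.81 [0.441 0.34 ]
bobbin_mid [497.8  94.8] 0.2 [ 0.693 -0.003]
cap_mid [353.5 292.3] 0.67 [0.435 0.143]
pin_dish [467.6 191.4] 0.7 [0.58  0.011]
```

View pics/w1.png

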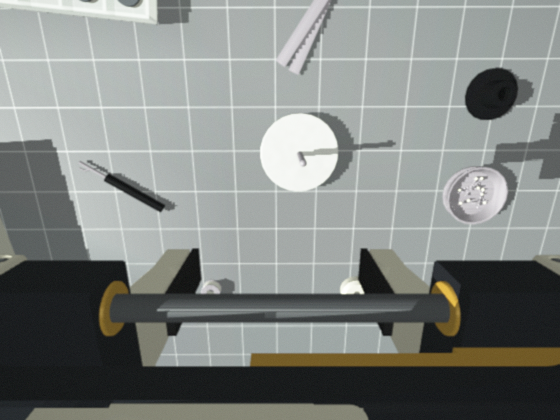

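The wrist picture shows the round stand's foot at (299,152), holder (492,94) and dish (475,195). The ground below the TCP is visible between the fingers. I'll hover directly over each target at the same height to measure it.

```bash
cat >> h.py <<'E'
def blob(im,lo,hi,guess,minA=30):
    g=cv2.inRange(im,np.array(lo),np.array(hi));n,l,st,ce=cv2.connectedComponentsWithStats(g)
    k=[i for i in range(1,n) if st[i,4]>minA];
    i=min(k,key=lambda i:np.hypot(*(ce[i]-guess)))
    cs,_=cv2.findContours((l==i).astype(np.uint8),cv2.RETR_EXTERNAL,cv2.CHAIN_APPROX_NONE)
    return cv2.fitEllipse(cv2.convexHull(max(cs,key=len))),st[i]
E
python3 -m handwheel '[{"delta_pos":[0.4,-0.24,-0.75],"dr":[0,0,0]},{"delta_pos":[0.4,-0.24,-0.75],"dr":[0,0,0]},{"delta_pos":[0.4,-0.24,-0.7],"dr":[0,0,0]},{"delta_pos":[0,0,0],"dr":[0,0,0]},{"delta_pos":[0,0,0],"dr":[0,0,0]}]'
python3 - <<'E'
from h import *
c=calibration("wrist");s=get_state();print(s["eef_pos"],s["ee_rot"])
im=grab_frame("wrist");save(im,"w2.png")
print(mark_of("wrist","round_stand")[:2])
p=proj(c,np.array([.634,.224,.016]));print(p)
print(proj(c,s["eef_pos"]))
e,st=blob(im,(200,200,200),(255,255,255),p);print(e,st,atz(c,e[0],.016))
E
```

```text
t: 4.1
eef_pos: [0.6337, 0.2245, 0.1793]
ee_rot: [3.141, 0.001, -0.001]
force: [0.7, -0.2, 1.1]
width: 0.0877
gripper_force: 0.0
[0.63365068 0.22449302 0.17931061] [ 3.14080102e+00  7.45243626e-04 -7.37591591e-04]
[{'location': [281.7, 195.7], 'conf': 0.85}]
[279.75100354 194.70052604]
[279.6702958  283.47662959]
((211.2925262451172, 204.6355743408203), (14.797794342041016, 31.673812866210938), 154.4056854248047) [202 190  12  23  43] [0.62380429 0.29202207 0.016     ]
```

View pics/w2.png

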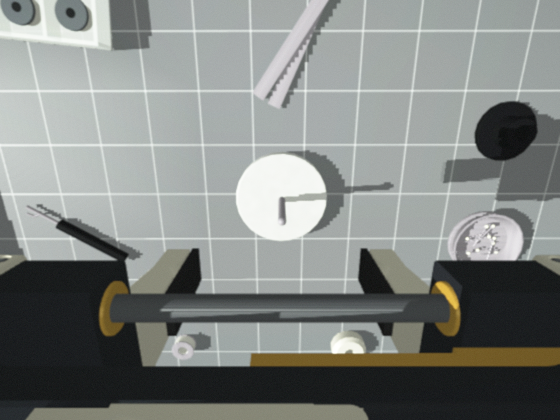

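The foot disc is centred near (281,197), the pin base at (281,198) and its tip at (282,222).

```bash
python3 - <<'E'
from h import *
c=calibration("wrist")
im=cv2.imread("pics/w2.png")[:,:,::-1]
for t in (228,238):
    e,st=blob(im,(t,t,t),(255,255,255),(281,197),500);print(e,st,atz(c,e[0],.016))
print(atz(c,(281.8,221.5),.080),atz(c,(281.3,197.5),.016))
print(proj(c,np.array([.634,.224,.082])))
E
python3 -m handwheel '[{"delta_pos":[0.5,-1,0],"dr":[0,0,0]},{"delta_pos":[0.5,-1,0],"dr":[0,0,0]},{"delta_pos":[0.5,-1,0],"dr":[0,0,0]},{"delta_pos":[0.43,-1,0],"dr":[0,0,0]},{"delta_pos":[0,-1,0],"dr":[0,0,0]},{"delta_pos":[0,-1,0],"dr":[0,0,0]},{"delta_pos":[0,-1,0],"dr":[0,0,0]},{"delta_pos":[0,0,0],"dr":[0,0,0]},{"delta_pos":[0,0,0],"dr":[0,0,0]}]'
python3 - <<'E'
from h import *
c=calibration("wrist");s=get_state();print(s["eef_pos"])
im=grab_frame("wrist");save(im,"w3.png")
print(mark_of("wrist","holder_mid")[:2])
p=proj(c,np.array([.692,.013,.006]))
for t in (50,70):
    e,st=blob(im,(0,0,0),(t,t,t),p,500);print(p,e,st,atz(c,e[0],.005))
E
```

```text
((280.4260559082031, 196.99053955078125), (86.00448608398438, 89.44297790527344), 95.31900024414062) [ 236  154   89   86 5542] [0.63189997 0.22427427 0.016     ]
((280.3987121582031, 196.906982421875), (84.83352661132812, 88.729248046875), 92.66120147705078) [ 236  155   89   85 5335] [0.63198597 0.22430152 0.016     ]
[0.62959538 0.22337923 0.08      ] [0.63137568 0.22340668 0.016     ]
[281.05127477 217.14799667]
t: 5.1
eef_pos: [0.6919, 0.0145, 0.181]
ee_rot: [-3.141, -0.002, -0.001]
force: [-0.3, 0.5, 0.3]
width: 0.0876
gripper_force: 0.0
[0.6918924  0.01448402 0.18102865]
[{'location': [411.6, 196.8], 'conf': 0.89}, {'location': [286.7, 190.1], 'conf': 0.65}]
[280.93591202 192.31286961] ((287.37152099609375, 189.4864501953125), (51.18577575683594, 52.19011306762695), 75.90657806396484) [ 262  164   52   52 2034] [0.69470967 0.00643114 0.005     ]
[280.93591202 192.31286961] ((287.383544921875, 189.4220733642578), (51.98328399658203, 53.17314529418945), 85.2273941040039) [ 261  164   54   52 2129] [0.69477737 0.00641935 0.005     ]
```

View pics/w3.png

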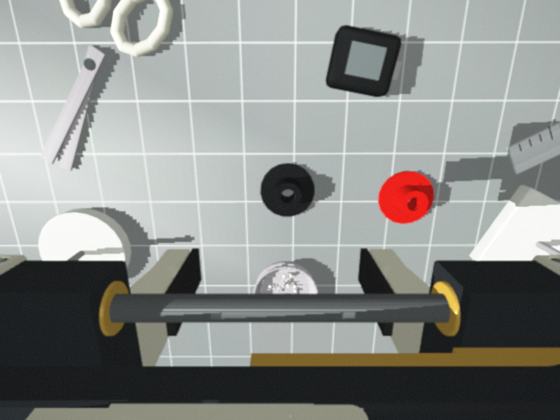

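The holder is centred at (287,190), with the red look-alike at (406,197). I'll descend on the black one.

```bash
python3 -m handwheel '[{"delta_pos":[0.1,-0.27,-0.9],"dr":[0,0,0]},{"delta_pos":[0,0,-0.9],"dr":[0,0,0]},{"delta_pos":[0,0,-0.9],"dr":[0,0,0]},{"delta_pos":[0,0,-0.9],"dr":[0,0,0]},{"delta_pos":[0,0,-0.9],"dr":[0,0,0]},{"delta_pos":[0,0,-0.6],"dr":[0,0,0]},{"delta_pos":[0,0,0],"dr":[0,0,0]}]'
python3 -m handwheel '[{"delta_pos":[0,0,0],"dr":[0,0,0]},{"delta_pos":[0,0,0],"dr":[0,0,0]},{"delta_pos":[0,0,0],"dr":[0,0,0]},{"delta_pos":[0,0,0],"dr":[0,0,0]},{"delta_pos":[0,0,0],"dr":[0,0,0]},{"delta_pos":[0,0,0],"dr":[0,0,0]},{"delta_pos":[0,0,0],"dr":[0,0,0]},{"delta_pos":[0,0,0],"dr":[0,0,0]}]' 1 20
```

```text
t: 5.9
eef_pos: [0.6928, 0.0075, 0.0236]
ee_rot: [3.141, 0.005, 0.001]
force: [-0.5, -0.6, -0.4]
width: 0.0878
gripper_force: 0.0
t: 6.7
eef_pos: [0.6946, 0.0065, 0.0265]
ee_rot: [3.142, 0.0, -0.001]
force: [1.1, 0.2, 1.3]
width: 0.0291
gripper_force: 20.6
```

```bash
python3 -m handwheel '[{"delta_pos":[0,0,0.5],"dr":[0,0,0]},{"delta_pos":[0,0,1],"dr":[0,0,0]},{"delta_pos":[0,0,1],"dr":[0,0,0]},{"delta_pos":[0,0,1],"dr":[0,0,0]},{"delta_pos":[0,0,0.5],"dr":[0,0,0]}]'
python3 -m handwheel '[{"delta_pos":[-0.26,0.9,0],"dr":[0,0,0]},{"delta_pos":[-0.26,0.9,0],"dr":[0,0,0]},{"delta_pos":[-0.26,0.9,0],"dr":[0,0,0]},{"delta_pos":[-0.26,0.9,0],"dr":[0,0,0]},{"delta_pos":[-0.26,0.9,0],"dr":[0,0,0]},{"delta_pos":[-0.26,0.9,0],"dr":[0,0,0]},{"delta_pos":[-0.26,0.9,0],"dr":[0,0,0]},{"delta_pos":[-0.28,0.96,-0.4],"dr":[0,0,0]},{"delta_pos":[0,0,0],"dr":[0,0,0]},{"delta_pos":[0,0,0],"dr":[0,0,0]}]'
python3 - <<'E'
from h import *
c=calibration("wrist");s=get_state();print(s["eef_pos"],s["width"])
im=grab_frame("wrist");save(im[100:400,130:430].repeat(2,0).repeat(2,1),"w4.png")
E
```

```text
t: 7.2
eef_pos: [0.696, 0.0067, 0.151]
ee_rot: [-3.141, -0.005, 0.0]
force: [0.2, 0.7, -0.4]
width: 0.0293
gripper_force: 20.0
t: 8.2
eef_pos: [0.631, 0.2248, 0.1344]
ee_rot: [3.141, 0.001, 0.001]
force: [-0.4, 0.0, 0.5]
width: 0.0293
gripper_force: 20.0
[0.63102654 0.22482934 0.13436142] 0.029293786190533952
```

View pics/w4.png

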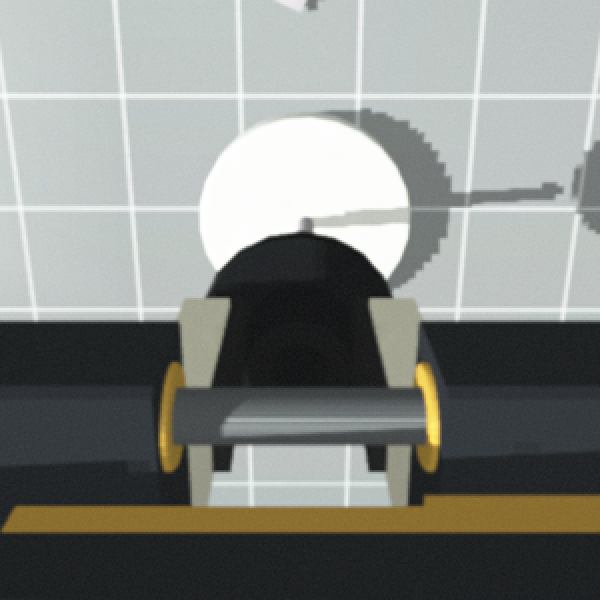

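The held holder is centred over the round foot, with the pin at crop position (307,222) entering behind it.

```bash
python3 -m handwheel '[{"delta_pos":[0.02,-0.01,-0.5],"dr":[0,0,0]},{"delta_pos":[0,0,-0.5],"dr":[0,0,0]},{"delta_pos":[0,0,-0.5],"dr":[0,0,0]},{"delta_pos":[0,0,-0.5],"dr":[0,0,0]},{"delta_pos":[0,0,0],"dr":[0,0,0]}]'
python3 -m handwheel '[{"delta_pos":[0,0,-0.4],"dr":[0,0,0]},{"delta_pos":[0,0,-0.4],"dr":[0,0,0]},{"delta_pos":[0,0,-0.2],"dr":[0,0,0]},{"delta_pos":[0,0,0],"dr":[0,0,0]},{"delta_pos":[0,0,0],"dr":[0,0,0]}]'
```

```text
t: 8.75
eef_pos: [0.6306, 0.2228, 0.0711]
ee_rot: [3.139, 0.005, -0.001]
force: [-0.5, 0.1, -0.6]
width: 0.0294
gripper_force: 20.0
t: 9.25
eef_pos: [0.6323, 0.2242, 0.0447]
ee_rot: [-3.142, -0.0, -0.0]
force: [-1.4, 0.4, 0.1]
width: 0.0292
gripper_force: 20.0
```

```bash
python3 -m handwheel '[{"delta_pos":[0,0,-0.06],"dr":[0,0,0]},{"delta_pos":[0,0,0],"dr":[0,0,0]}]'
python3 -m handwheel '[{"delta_pos":[0,0,0],"dr":[0,0,0]},{"delta_pos":[0,0,0],"dr":[0,0,0]},{"delta_pos":[0,0,0],"dr":[0,0,0]},{"delta_pos":[0,0,0],"dr":[0,0,0]},{"delta_pos":[0,0,0.4],"dr":[0,0,0]},{"delta_pos":[0,0,1],"dr":[0,0,0]},{"delta_pos":[0,0,1],"dr":[0,0,0]},{"delta_pos":[0,0,1],"dr":[0,0,0]},{"delta_pos":[0,0,1],"dr":[0,0,0]},{"delta_pos":[0,0,0.2],"dr":[0,0,0]}]' -1
python3 - <<'E'
from h import *
c=calibration("wrist");s=get_state();print(s["eef_pos"],s["width"])
im=grab_frame("wrist");save(im,"w5.png")
p=proj(c,np.array([.632,.224,.02]))
for t in (50,70):
    e,st=blob(im,(0,0,0),(t,t,t),p,500);print(p,e,st,atz(c,e[0],.021))
E
```

```text
t: 9.45
eef_pos: [0.6322, 0.2241, 0.0429]
ee_rot: [-3.141, -0.0, -0.0]
force: [0.1, -0.4, 0.5]
width: 0.0296
gripper_force: 20.0
t: 10.45
eef_pos: [0.6341, 0.2249, 0.1864]
ee_rot: [-3.138, -0.007, 0.0]
force: [0.4, 0.4, -0.4]
width: 0.0871
gripper_force: 0.0
[0.63410825 0.22489456 0.18644189] 0.08712369116716526
[280.79680686 197.41238744] ((280.86199951171875, 197.51144409179688), (51.68235778808594, 53.23088455200195), 86.77102661132812) [ 255  172   53   52 1906] [0.63217687 0.22393746 0.021     ]
[280.79680686 197.41238744] ((280.90289306640625, 197.46484375), (52.2825927734375, 53.77809524536133), 84.70450592041016) [ 254  172   54   52 1974] [0.63222498 0.22389693 0.021     ]
```

View pics/w5.png

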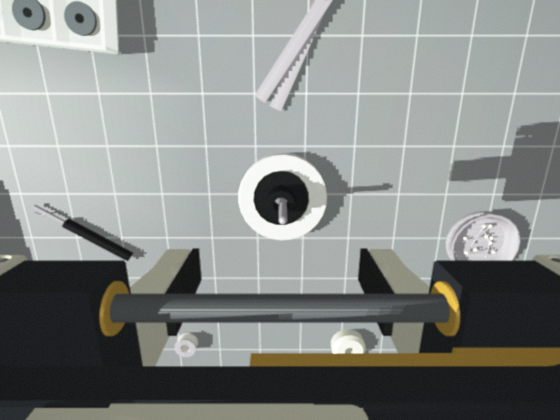

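The holder sits concentric on the round foot at (281,197) with the pin through it. Next is the cone.

```bash
python3 -m handwheel '[{"delta_pos":[-0.52,-0.95,0],"dr":[0,0,0]},{"delta_pos":[-0.52,-0.95,0],"dr":[0,0,0]},{"delta_pos":[-0.52,-0.95,0],"dr":[0,0,0]},{"delta_pos":[-0.52,-0.95,0],"dr":[0,0,0]},{"delta_pos":[-0.52,-0.95,0],"dr":[0,0,0]},{"delta_pos":[-0.52,-0.95,0],"dr":[0,0,0]},{"delta_pos":[-0.52,-0.95,0],"dr":[0,0,0]},{"delta_pos":[-0.52,-0.95,0],"dr":[0,0,0]},{"delta_pos":[-0.52,-0.95,0],"dr":[0,0,0]},{"delta_pos":[-0.52,-0.95,0],"dr":[0,0,0]}]'
python3 -m handwheel '[{"delta_pos":[-0.52,-0.95,0],"dr":[0,0,0]},{"delta_pos":[-0.52,-0.95,0],"dr":[0,0,0]},{"delta_pos":[-0.52,-0.95,0],"dr":[0,0,0]},{"delta_pos":[0,0,0],"dr":[0,0,0]},{"delta_pos":[0,0,0],"dr":[0,0,0]}]'
python3 - <<'E'
from h import *
c=calibration("wrist");s=get_state();print(s["eef_pos"],s["width"])
im=grab_frame("wrist");save(im,"w6.png")
print(mark_of("wrist","cone_mid")[:2],proj(c,np.array([.432,-.148,.033])),proj(c,np.array([.432,-.148,.066])))
for m in mark_of("wrist","cone_mid")[:2]: print(atz(c,m["location"],.033))
m=mark_of("wrist","spool_mid")[:2]
for k in m: print(k,atz(c,k["location"],.02))
E
```

```text
t: 11.5
eef_pos: [0.4749, -0.0621, 0.1804]
ee_rot: [3.142, 0.001, -0.0]
force: [-0.2, -0.2, 0.1]
width: 0.0877
gripper_force: 0.0
t: 12.0
eef_pos: [0.4289, -0.1469, 0.1806]
ee_rot: [-3.142, 0.0, -0.002]
force: [-0.2, -0.7, 1.1]
width: 0.0877
gripper_force: 0.0
[ 0.42889527 -0.14693168  0.18063409] 0.08765107199915592
[{'location': [277.2, 187.5], 'conf': 0.65}, {'location': [268.6, 296.8], 'conf': 0.62}] [280.54732819 196.39456461] [280.71550854 207.14348198]
[ 0.4405634  -0.14490258  0.033     ]
[ 0.32370766 -0.13554462  0.033     ]
{'location': [132.2, 188.4], 'conf': 0.62} [ 0.43662429 -0.00429694  0.02      ]
```

View pics/w6.png

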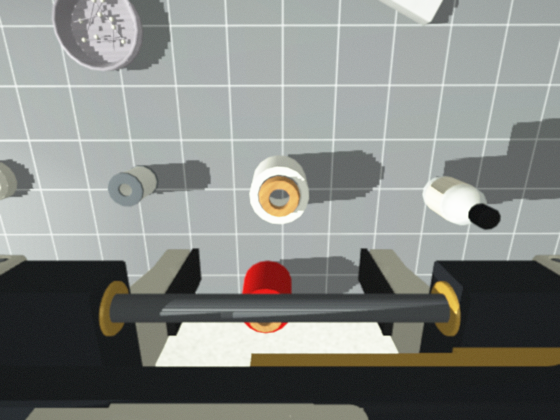

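The cone's brown tip is at (279,196), the red cone at (267,296), the spool's top flange at (127,189) and the bottle at (455,202).

Run:
```python
from h import *
c=calibration("wrist")
im=cv2.imread("pics/w6.png")[:,:,::-1]
e,st=blob(im,(120,60,0),(230,190,110),(279,196),200);print(e,st,atz(c,e[0],.066))
g=cv2.inRange(im,np.array((200,200,200)),np.array((255,255,255)));print(cv2.connectedComponentsWithStats(g)[2:3])
e,st=blob(im,(200,200,195),(255,255,255),(279,185),300);print(e,st,atz(c,e[0],.033))
# spool from two views: side/top marks
rs=[ray(calibration(k),v) for k,v in (("top",(337.5,239.3)),("side",(324.8,194.8)),("wrist",(277.2,187.5)))]
print(tri(rs), atz(c,(127,189),.04))
```

```text
((279.94671630859375, 193.99624633789062), (37.01101303100586, 39.522029876708984), 112.46978759765625) [263 176  37  30 240] [ 0.44428566 -0.14625338  0.066     ]
(array([[     0,      0,    560,    420, 213619],
       [    52,      0,      3,      5,      9],
       [    86,      0,      8,     18,     55],
       [    98,      0,      5,      4,     13],
       [    90,      0,     47,     66,   1054],
       [     0,      0,    560,    293,  12557],
       [    95,      4,      2,      5,     10],
       [   108,      6,      2,      2,      4],
       [    93,     10,      3,      5,      8],
       [    89,     12,     25,     27,    289],
       [   103,     13,      1,      1,      1],
       [   105,     12,      2,      2,      3],
       [    79,     20,      1,      1,      1],
       [   114,     30,      5,      6,     14],
       [    82,     38,      2,      3,      6],
       [   101,     39,      2,      2,      4],
       [   121,     39,      3,      4,      8],
       [   380,    181,      1,      3,      3],
       [     0,    187,      1,      2,      2],
    
[... 1076 characters left out ...]
     [    28,    246,      1,      1,      1],
       [    29,    250,      1,      2,      2],
       [    36,    250,      1,      1,      1],
       [    21,    253,      1,      1,      1],
       [    27,    254,      1,      1,      1],
       [    42,    258,      1,      1,      1],
       [   129,    275,     13,      1,     13],
       [   241,    275,      3,      1,      3],
       [   156,    323,    242,     43,   7342]], dtype=int32),)
((275.7168884277344, 135.5130615234375), (305.4341125488281, 819.0549926757812), 88.84212493896484) [    0     0   560   293 12646] [ 0.48860998 -0.14253487  0.033     ]
[ 0.43530837 -0.14752628  0.0291238 ] [ 0.44170279 -0.00791438  0.04      ]
```

```bash
python3 -m handwheel '[{"delta_pos":[0.42,0.03,-0.5],"dr":[0,0,0]},{"delta_pos":[0,0,-1],"dr":[0,0,0]},{"delta_pos":[0,0,-1],"dr":[0,0,0]},{"delta_pos":[0,0,-1],"dr":[0,0,0]},{"delta_pos":[0,0,-1],"dr":[0,0,0]},{"delta_pos":[0,0,-0.38],"dr":[0,0,0]},{"delta_pos":[0,0,0],"dr":[0,0,0]}]'
python3 -m handwheel '[{"delta_pos":[0,0,0],"dr":[0,0,0]},{"delta_pos":[0,0,0],"dr":[0,0,0]},{"delta_pos":[0,0,0],"dr":[0,0,0]},{"delta_pos":[0,0,0],"dr":[0,0,0]},{"delta_pos":[0,0,0],"dr":[0,0,0]},{"delta_pos":[0,0,0],"dr":[0,0,0]}]' 1 25
python3 -m handwheel '[{"delta_pos":[0,0,0.5],"dr":[0,0,0]},{"delta_pos":[0,0,1],"dr":[0,0,0]},{"delta_pos":[0,0,1],"dr":[0,0,0]},{"delta_pos":[0,0,1],"dr":[0,0,0]},{"delta_pos":[0,0,0.5],"dr":[0,0,0]},{"delta_pos":[0,0,0],"dr":[0,0,0]}]'
python3 - <<'E'
from h import *
c=calibration("wrist");s=get_state();print(s["eef_pos"],s["width"])
im=grab_frame("wrist");save(im,"w7.png")
p=s["eef_pos"]+np.array([0,0,.032]);print(proj(c,p))
h=cv2.cvtColor(im,cv2.COLOR_RGB2HSV)
g=cv2.inRange(h,np.array((8,60,90)),np.array((24,255,255)));n,l,st,ce=cv2.connectedComponentsWithStats(g)
for i in range(1,n):
    if st[i,4]>60: print(st[i],ce[i])
E
```

```text
t: 12.9
eef_pos: [0.441, -0.145, 0.0325]
ee_rot: [3.141, 0.004, 0.001]
force: [-0.6, 0.1, 1.0]
width: 0.0878
gripper_force: 0.0
t: 13.5
eef_pos: [0.4423, -0.1456, 0.0349]
ee_rot: [3.142, -0.001, -0.0]
force: [-0.2, -0.4, 5.7]
width: 0.0518
gripper_force: 25.1
t: 14.1
eef_pos: [0.4432, -0.1455, 0.1565]
ee_rot: [-3.141, -0.004, -0.0]
force: [0.4, 0.5, -2.2]
width: 0.0522
gripper_force: 25.0
[ 0.44318243 -0.1455403   0.15645007] 0.052220329875415736
[279.84716346 325.65775331]
[166 281  20  55 581] [173.70567986 308.55077453]
[373 281  21  55 553] [384.6238698  307.93309222]
[250 282  59  12 536] [279.27238806 288.41977612]
[ 177  322  348   44 6881] [339.48960907 352.45909025]
```

View pics/w7.png

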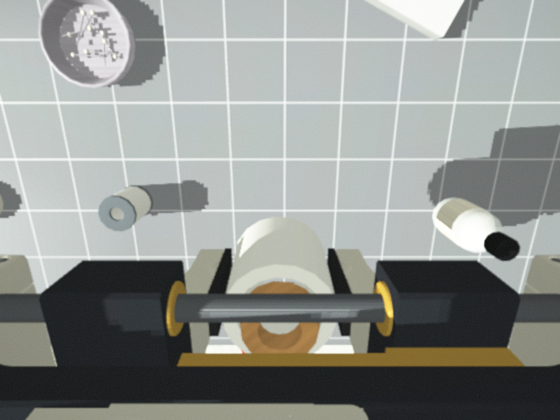

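The cone is held upright, with its tip at about (280,320) against an expected (280,326), so it sits roughly 1–2 mm forward in the jaws.

```bash
python3 -m handwheel '[{"delta_pos":[0.48,0.95,0],"dr":[0,0,0]},{"delta_pos":[0.48,0.95,0],"dr":[0,0,0]},{"delta_pos":[0.48,0.95,0],"dr":[0,0,0]},{"delta_pos":[0.48,0.95,0],"dr":[0,0,0]},{"delta_pos":[0.48,0.95,0],"dr":[0,0,0]},{"delta_pos":[0.48,0.95,0],"dr":[0,0,0]},{"delta_pos":[0.48,0.95,0],"dr":[0,0,0]},{"delta_pos":[0.48,0.95,0],"dr":[0,0,0]},{"delta_pos":[0.48,0.95,0],"dr":[0,0,0]},{"delta_pos":[0.48,0.95,0],"dr":[0,0,0]}]'
python3 -m handwheel '[{"delta_pos":[0.48,0.95,0],"dr":[0,0,0]},{"delta_pos":[0.48,0.95,0],"dr":[0,0,0]},{"delta_pos":[0.48,0.9,-0.5],"dr":[0,0,0]},{"delta_pos":[0,0,0],"dr":[0,0,0]},{"delta_pos":[0,0,0],"dr":[0,0,0]},{"delta_pos":[0,0,0],"dr":[0,0,0]}]'
```

```text
t: 15.15
eef_pos: [0.5854, 0.1403, 0.152]
ee_rot: [3.14, 0.003, -0.001]
force: [0.2, -0.3, -0.9]
width: 0.0518
gripper_force: 25.0
t: 15.75
eef_pos: [0.6285, 0.2227, 0.1381]
ee_rot: [3.14, 0.002, -0.001]
force: [0.1, -0.3, -1.2]
width: 0.0523
gripper_force: 25.0
```

```bash
python3 -m handwheel '[{"delta_pos":[0.08,0.04,-0.5],"dr":[0,0,0]},{"delta_pos":[0,0,-0.5],"dr":[0,0,0]},{"delta_pos":[0,0,-0.5],"dr":[0,0,0]},{"delta_pos":[0,0,0],"dr":[0,0,0]},{"delta_pos":[0,0,0],"dr":[0,0,0]}]'
python3 -m handwheel '[{"delta_pos":[0,0,-0.3],"dr":[0,0,0]},{"delta_pos":[0,0,-0.3],"dr":[0,0,0]},{"delta_pos":[0,0,-0.3],"dr":[0,0,0]},{"delta_pos":[0,0,-0.2],"dr":[0,0,0]},{"delta_pos":[0,0,0],"dr":[0,0,0]},{"delta_pos":[0,0,0],"dr":[0,0,0]}]'
```

```text
t: 16.25
eef_pos: [0.6313, 0.2242, 0.0936]
ee_rot: [3.141, 0.001, -0.0]
force: [0.3, -0.5, 0.5]
width: 0.0521
gripper_force: 25.0
t: 16.85
eef_pos: [0.6317, 0.2246, 0.0612]
ee_rot: [3.141, 0.0, -0.0]
force: [-0.1, -0.1, -0.8]
width: 0.0522
gripper_force: 25.0
```

```bash
python3 -m handwheel '[{"delta_pos":[0,0,-0.07],"dr":[0,0,0]},{"delta_pos":[0,0,-0.06],"dr":[0,0,0]},{"delta_pos":[0,0,0],"dr":[0,0,0]},{"delta_pos":[0,0,0],"dr":[0,0,0]}]'
```

```text
t: 17.25
eef_pos: [0.6316, 0.2247, 0.0575]
ee_rot: [-3.142, -0.0, -0.0]
force: [-0.6, 0.2, -0.4]
width: 0.052
gripper_force: 25.0
```

```bash
python3 -m handwheel '[{"delta_pos":[0,0,0],"dr":[0,0,0]},{"delta_pos":[0,0,0],"dr":[0,0,0]},{"delta_pos":[0,0,0],"dr":[0,0,0]},{"delta_pos":[0,0,0.3],"dr":[0,0,0]},{"delta_pos":[0,0,1],"dr":[0,0,0]},{"delta_pos":[0,0,1],"dr":[0,0,0]},{"delta_pos":[0,0,1],"dr":[0,0,0]},{"delta_pos":[0,0,0.8],"dr":[0,0,0]},{"delta_pos":[0,0,0],"dr":[0,0,0]},{"delta_pos":[0,0,0],"dr":[0,0,0]}]' -1
python3 - <<'E'
from h import *
im=grab_frame("wrist");save(im,"w8.png")
im2=grab_frame("side")
save(np.hstack([im[120:300,170:390],im2[220:400,80:300]]).repeat(1,0),"w8c.png")
E
python3 -m handwheel '[{"delta_pos":[0,-1,0],"dr":[0,0,0]},{"delta_pos":[0,-1,0],"dr":[0,0,0]},{"delta_pos":[0,-1,0],"dr":[0,0,0]},{"delta_pos":[0,-1,0],"dr":[0,0,0]},{"delta_pos":[0,-1,0],"dr":[0,0,0]},{"delta_pos":[0,-1,0],"dr":[0,0,0]},{"delta_pos":[0,-1,0],"dr":[0,0,0]},{"delta_pos":[0,-1,0],"dr":[0,0,0]},{"delta_pos":[0,-1,0],"dr":[0,0,0]},{"delta_pos":[0,-1,0],"dr":[0,0,0]}]'
python3 -m handwheel '[{"delta_pos":[0,-1,0],"dr":[0,0,0]},{"delta_pos":[0,-1,0],"dr":[0,0,0]},{"delta_pos":[0,-1,0],"dr":[0,0,0]},{"delta_pos":[0,-1,0],"dr":[0,0,0]},{"delta_pos":[0.35,-1,0],"dr":[0,0,0]},{"delta_pos":[0,-0.65,0],"dr":[0,0,0]},{"delta_pos":[0,0,0],"dr":[0,0,0]},{"delta_pos":[0,0,0],"dr":[0,0,0]}]'
python3 - <<'E'
from h import *
c=calibration("wrist");s=get_state();print(s["eef_pos"])
im=grab_frame("wrist");save(im,"w9.png")
p=proj(c,np.array([.643,-.245,.016]));print(p,mark_of("wrist","square_stand")[:1])
g=cv2.inRange(im,np.array((225,)*3),np.array((255,)*3));n,l,st,ce=cv2.connectedComponentsWithStats(g)
i=max(range(1,n),key=lambda i:st[i,4]*(np.hypot(*(ce[i]-p))<40))
cs,_=cv2.findContours((l==i).astype(np.uint8),0,1);r=cv2.minAreaRect(max(cs,key=len));print(st[i],r,atz(c,r[0],.016))
a=im[120:300,170:390];b=cv2.imread("pics/w8c.png")[:,:,::-1]
save(np.hstack([b,a]),"w9c.png")
E
```

```text
t: 18.25
eef_pos: [0.6318, 0.2248, 0.1818]
ee_rot: [-3.14, -0.002, -0.0]
force: [-0.2, 0.2, 0.7]
width: 0.0879
gripper_force: 0.0
t: 19.35
eef_pos: [0.6309, -0.0766, 0.1793]
ee_rot: [3.141, 0.002, -0.0]
force: [0.7, -0.8, 0.7]
width: 0.0877
gripper_force: 0.0
t: 20.15
eef_pos: [0.6414, -0.245, 0.1794]
ee_rot: [-3.141, 0.002, -0.001]
force: [0.3, 0.1, 0.2]
width: 0.0877
gripper_force: 0.0
[ 0.64139727 -0.24496125  0.17936016]
[279.47233851 193.26751895] [{'location': [289.3, 192.3], 'conf': 0.89}]
[ 230  136  119  115 7190] ((287.8894348144531, 195.49612426757812), (91.85393524169922, 88.65168762207031), 25.989233016967773) [ 0.64071773 -0.25329045  0.016     ]
```

View pics/w9c.png

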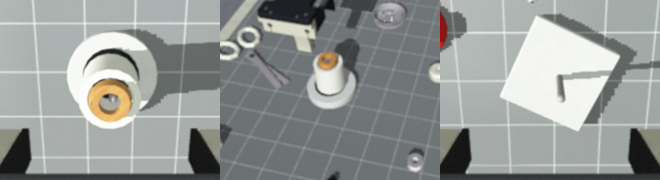

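The cone sits level on the holder in both views. The square foot is at about (288,196), with the pin base near (290,196) and its tip near (291,219). I'll refine the pin numerically.

Run:
```python
from h import *
c=calibration("wrist")
im=cv2.imread("pics/w9.png").astype(int).min(2)
for r in range(188,224,2): print(r,im[r,278:304].tolist())
for q in [(-.2533,.6407),(-.2545,.6407)]:
  for z in (.016,.082): print(q,z,proj(c,np.array([q[1],q[0],z])))
```

```text
188 [241, 242, 242, 242, 242, 242, 242, 242, 241, 242, 243, 242, 242, 243, 243, 244, 243, 243, 243, 243, 243, 242, 241, 242, 241, 242]
190 [242, 241, 242, 243, 242, 242, 242, 243, 241, 242, 242, 242, 242, 242, 242, 243, 242, 242, 243, 242, 242, 243, 242, 242, 242, 243]
192 [242, 242, 242, 242, 242, 243, 242, 242, 242, 242, 242, 242, 243, 243, 243, 243, 243, 243, 243, 242, 243, 244, 241, 233, 211, 202]
194 [243, 242, 242, 241, 241, 242, 242, 242, 237, 220, 195, 180, 184, 191, 200, 199, 200, 202, 201, 200, 200, 203, 199, 184, 168, 160]
196 [242, 242, 241, 242, 242, 242, 242, 236, 208, 166, 132, 110, 102, 109, 132, 156, 159, 160, 159, 159, 162, 161, 160, 162, 165, 161]
198 [243, 242, 242, 242, 241, 242, 241, 233, 203, 166, 134, 110, 102, 105, 120, 147, 158, 161, 163, 159, 160, 159, 161, 160, 164, 171]
200 [243, 243, 241, 241, 241, 242, 240, 235, 206, 169, 136, 114, 100, 105, 133, 190, 229, 233, 233, 233, 233, 233, 233, 233, 234, 236]
202 [242, 242, 242, 241, 241, 242, 240, 236, 213, 173, 141, 120, 103, 103, 131, 194, 240, 243, 242, 241, 242, 242, 242, 242, 243, 241]
204 [242, 242, 243, 
[... 836 characters left out ...]
3, 213, 197, 191, 181, 160, 134, 117, 138, 199, 240, 243, 241, 242, 242, 242, 242, 242]
218 [241, 242, 240, 241, 242, 241, 241, 241, 238, 232, 232, 232, 215, 191, 165, 138, 132, 189, 238, 242, 241, 241, 242, 241, 241, 242]
220 [241, 241, 242, 241, 241, 243, 242, 241, 240, 235, 234, 231, 218, 197, 169, 145, 161, 214, 239, 241, 241, 241, 241, 241, 241, 242]
222 [242, 242, 242, 241, 242, 242, 242, 242, 242, 241, 238, 230, 218, 207, 203, 207, 232, 240, 241, 241, 242, 241, 242, 241, 241, 241]
(-0.2533, 0.6407) 0.016 [288.73972755 195.88954546]
(-0.2533, 0.6407) 0.082 [291.1239943  218.54300242]
(-0.2545, 0.6407) 0.016 [289.95453835 195.89014554]
(-0.2545, 0.6407) 0.082 [292.6418881  218.54370181]
```

```bash
python3 -m handwheel '[{"delta_pos":[-0.83,0.98,0],"dr":[0,0,0]},{"delta_pos":[-0.83,0.98,0],"dr":[0,0,0]},{"delta_pos":[-0.83,0.98,0],"dr":[0,0,0]},{"delta_pos":[-0.83,0.98,0],"dr":[0,0,0]},{"delta_pos":[-0.83,0.98,0],"dr":[0,0,0]},{"delta_pos":[-0.83,0.98,0],"dr":[0,0,0]},{"delta_pos":[-0.83,0.98,0],"dr":[0,0,0]},{"delta_pos":[-0.83,0.98,0],"dr":[0,0,0]},{"delta_pos":[0,0,0],"dr":[0,0,0]},{"delta_pos":[0,0,0],"dr":[0,0,0]}]'
python3 - <<'E'
from h import *
c=calibration("wrist");s=get_state();print(s["eef_pos"])
im=grab_frame("wrist");save(im,"w10.png")
m=mark_of("wrist","spool_mid")[:1];print(m,atz(c,m[0]["location"],.02))
p=proj(c,np.array([.4417,-.0079,.04]));print(p)
x,y=np.int32(p);save(cv2.resize(im[y-50:y+50,x-60:x+60],None,fx=5,fy=5,interpolation=2),"w10c.png");print(x-60,y-50)
E
```

```text
t: 21.25
eef_pos: [0.4426, -0.0084, 0.1812]
ee_rot: [-3.141, -0.002, 0.003]
force: [0.7, -0.4, 0.8]
width: 0.0879
gripper_force: 0.0
[ 0.44263147 -0.00835296  0.18116892]
[{'location': [275.8, 202.2], 'conf': 0.66}] [ 0.43630026 -0.00472298  0.02      ]
[279.0292285  202.84859855]
219 152
```

View pics/w10c.png

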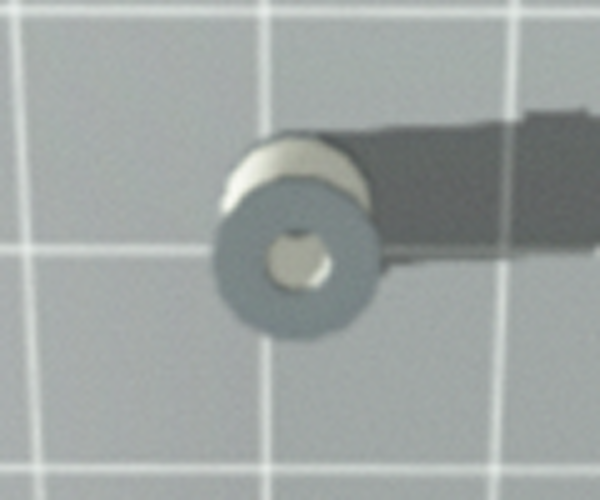

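The spool's top flange is centred at (278,203), i.e. (0.4413,−0.0073).

```bash
python3 -m handwheel '[{"delta_pos":[-0.03,0.03,-0.6],"dr":[0,0,0]},{"delta_pos":[0,0,-1],"dr":[0,0,0]},{"delta_pos":[0,0,-1],"dr":[0,0,0]},{"delta_pos":[0,0,-1],"dr":[0,0,0]},{"delta_pos":[0,0,-1],"dr":[0,0,0]},{"delta_pos":[0,0,-0.45],"dr":[0,0,0]},{"delta_pos":[0,0,0],"dr":[0,0,0]},{"delta_pos":[0,0,0],"dr":[0,0,0]}]'
python3 -m handwheel '[{"delta_pos":[0,0,0],"dr":[0,0,0]},{"delta_pos":[0,0,0],"dr":[0,0,0]},{"delta_pos":[0,0,0],"dr":[0,0,0]},{"delta_pos":[0,0,0],"dr":[0,0,0]},{"delta_pos":[0,0,0],"dr":[0,0,0]},{"delta_pos":[0,0,0],"dr":[0,0,0]},{"delta_pos":[0,0,0],"dr":[0,0,0]},{"delta_pos":[0,0,0],"dr":[0,0,0]}]' 1 15
python3 -m handwheel '[{"delta_pos":[0,0,0.5],"dr":[0,0,0]},{"delta_pos":[0,0,1],"dr":[0,0,0]},{"delta_pos":[0,0,1],"dr":[0,0,0]},{"delta_pos":[0,0,1],"dr":[0,0,0]},{"delta_pos":[0,0,0.5],"dr":[0,0,0]},{"delta_pos":[0,0,0],"dr":[0,0,0]},{"delta_pos":[0,0,0],"dr":[0,0,0]}]'
```

```text
t: 22.15
eef_pos: [0.4424, -0.0093, 0.0289]
ee_rot: [3.141, 0.001, -0.001]
force: [0.7, 0.2, 1.1]
width: 0.0881
gripper_force: 0.0
t: 22.95
eef_pos: [0.442, -0.0087, 0.029]
ee_rot: [-3.142, -0.0, -0.0]
force: [-0.4, -0.6, 1.7]
width: 0.0307
gripper_force: 15.0
t: 23.65
eef_pos: [0.4418, -0.0087, 0.1487]
ee_rot: [-3.141, -0.0, -0.001]
force: [0.0, 0.0, -1.0]
width: 0.031
gripper_force: 15.0
```

```bash
python3 -m handwheel '[{"delta_pos":[0.74,-0.91,0],"dr":[0,0,0]},{"delta_pos":[0.74,-0.91,0],"dr":[0,0,0]},{"delta_pos":[0.74,-0.91,0],"dr":[0,0,0]},{"delta_pos":[0.74,-0.91,0],"dr":[0,0,0]},{"delta_pos":[0.74,-0.91,0],"dr":[0,0,0]},{"delta_pos":[0.74,-0.91,0],"dr":[0,0,0]},{"delta_pos":[0.74,-0.91,0],"dr":[0,0,0]},{"delta_pos":[0.74,-0.91,-0.2],"dr":[0,0,0]},{"delta_pos":[0.72,-0.9,-0.3],"dr":[0,0,0]}]'
python3 -m handwheel '[{"delta_pos":[0,0,0],"dr":[0,0,0]},{"delta_pos":[0,0,0],"dr":[0,0,0]},{"delta_pos":[0,0,0],"dr":[0,0,0]}]'
python3 - <<'E'
from h import *
c=calibration("wrist");s=get_state();print(s["eef_pos"])
im=grab_frame("wrist");save(im,"w11.png")
save(cv2.resize(im[150:380,180:380],None,fx=2.5,fy=2.5,interpolation=2),"w11c.png")
p=s["eef_pos"]
print(proj(c,p+[0,0,.012]),proj(c,p+[0,0,-.028]),proj(c,np.array([.6402,-.2538,.082])),proj(c,np.array([.6402,-.2538,.016])))
E
```

```text
t: 24.55
eef_pos: [0.6415, -0.2554, 0.1319]
ee_rot: [-3.141, 0.002, -0.001]
force: [-0.7, 0.9, -0.2]
width: 0.0308
gripper_force: 15.0
t: 24.85
eef_pos: [0.6403, -0.2536, 0.1328]
ee_rot: [-3.141, 0.002, -0.0]
force: [-0.4, 0.5, 0.2]
width: 0.0311
gripper_force: 15.0
[ 0.6403383  -0.25364836  0.13275341]
[279.68888461 297.3749384 ] [279.59501378 257.6711772 ] [279.79091984 241.81548518] [279.66083801 209.81963651]
```

View pics/w11c.png

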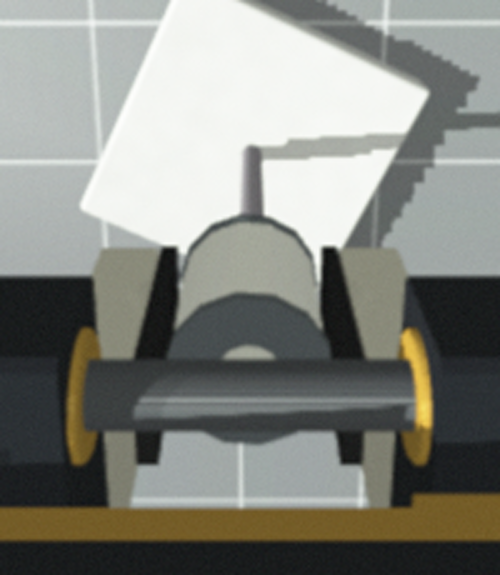

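The spool is centred at column 279.7 and the pin base at column 281, so y needs about −1 mm. The pin's back edge also suggests x −1 mm.

```bash
python3 -m handwheel '[{"delta_pos":[-0.03,-0.035,-0.4],"dr":[0,0,0]},{"delta_pos":[0,0,-0.4],"dr":[0,0,0]},{"delta_pos":[0,0,-0.4],"dr":[0,0,0]},{"delta_pos":[0,0,0],"dr":[0,0,0]},{"delta_pos":[0,0,0],"dr":[0,0,0]}]'
python3 -m handwheel '[{"delta_pos":[0,0,-0.4],"dr":[0,0,0]},{"delta_pos":[0,0,-0.4],"dr":[0,0,0]},{"delta_pos":[0,0,-0.4],"dr":[0,0,0]},{"delta_pos":[0,0,-0.4],"dr":[0,0,0]},{"delta_pos":[0,0,0],"dr":[0,0,0]},{"delta_pos":[0,0,0],"dr":[0,0,0]}]'
```

```text
t: 25.4
eef_pos: [0.64, -0.2551, 0.0973]
ee_rot: [3.142, 0.001, -0.0]
force: [0.5, -0.7, -0.5]
width: 0.0311
gripper_force: 15.0
t: 26.0
eef_pos: [0.6401, -0.2552, 0.0494]
ee_rot: [3.142, 0.001, -0.0]
force: [0.3, -0.6, -1.6]
width: 0.0313
gripper_force: 15.0
```

```bash
python3 -m handwheel '[{"delta_pos":[0,0,-0.07],"dr":[0,0,0]},{"delta_pos":[0,0,-0.06],"dr":[0,0,0]},{"delta_pos":[0,0,0],"dr":[0,0,0]},{"delta_pos":[0,0,0],"dr":[0,0,0]}]'
python3 -m handwheel '[{"delta_pos":[0,0,0],"dr":[0,0,0]},{"delta_pos":[0,0,0],"dr":[0,0,0]},{"delta_pos":[0,0,0],"dr":[0,0,0]},{"delta_pos":[0,0,0],"dr":[0,0,0]},{"delta_pos":[0,0,0.5],"dr":[0,0,0]},{"delta_pos":[0,0,1],"dr":[0,0,0]},{"delta_pos":[0,0,1],"dr":[0,0,0]},{"delta_pos":[0,0,1],"dr":[0,0,0]},{"delta_pos":[0,0,1],"dr":[0,0,0]}]' -1
python3 -m handwheel '[{"delta_pos":[0,0,0],"dr":[0,0,0]},{"delta_pos":[0,0,0],"dr":[0,0,0]}]'
python3 - <<'E'
from h import *
c=calibration("wrist");s=get_state();print(s["eef_pos"])
im=grab_frame("wrist");save(im,"w12.png")
for z in (.016,.056,.082): print(z,proj(c,np.array([.6397,-.2548,z])))
p=proj(c,np.array([.6397,-.2548,.056]));x,y=np.int32(p)
g=im[y-40:y+40].copy();gray=im.astype(int).min(2)
for r in range(y-24,y+28,2): print(r,gray[r,x-26:x+27:2].tolist())
print(x-26)
E
```

```text
t: 26.4
eef_pos: [0.6404, -0.2552, 0.0463]
ee_rot: [3.142, -0.0, -0.0]
force: [-0.2, -0.1, -0.8]
width: 0.0307
gripper_force: 15.0
t: 27.3
eef_pos: [0.6403, -0.2553, 0.1838]
ee_rot: [3.141, -0.001, -0.0]
force: [1.1, 0.0, -0.5]
width: 0.087
gripper_force: 0.0
t: 27.5
eef_pos: [0.6408, -0.2552, 0.1833]
ee_rot: [3.141, -0.003, -0.0]
force: [-0.6, 0.3, -1.1]
width: 0.0876
gripper_force: 0.0
[ 0.64078596 -0.25521945  0.18327268]
0.016 [278.88277545 195.61070639]
0.056 [278.86771644 207.76443334]
0.082 [278.85551304 217.61347065]
183 [243, 243, 241, 241, 242, 241, 242, 242, 244, 241, 222, 183, 156, 151, 143, 134, 121, 144, 165, 170, 166, 166, 168, 167, 166, 164, 168]
185 [244, 243, 241, 241, 241, 241, 242, 243, 235, 178, 185, 191, 177, 167, 159, 155, 147, 126, 112, 148, 166, 162, 166, 170, 169, 167, 171]
187 [244, 243, 242, 243, 242, 242, 242, 237, 193, 218, 215, 194, 171, 160, 155, 153, 153, 152, 144, 122, 155, 166, 164, 168, 170, 171, 169]
189 [244, 243, 243, 243, 242, 242, 239, 205, 231, 227, 208, 190, 168, 156, 154, 156, 153, 151, 152, 145, 121, 162, 163, 166, 168, 168, 169]
191 [243,
[... 2358 characters left out ...]
 [242, 243, 242, 242, 242, 243, 243, 242, 243, 243, 237, 202, 176, 168, 160, 171, 211, 237, 241, 243, 242, 243, 242, 242, 243, 244, 244]
227 [241, 241, 241, 242, 242, 242, 243, 242, 241, 244, 243, 243, 242, 242, 241, 242, 242, 243, 242, 242, 242, 242, 242, 242, 243, 244, 243]
229 [232, 240, 242, 242, 243, 242, 242, 241, 241, 242, 243, 242, 242, 242, 242, 241, 241, 242, 242, 242, 241, 241, 241, 242, 243, 243, 243]
231 [172, 199, 232, 241, 242, 241, 240, 240, 242, 242, 242, 242, 243, 241, 242, 241, 242, 242, 241, 240, 241, 241, 241, 241, 242, 243, 243]
233 [168, 167, 170, 188, 223, 239, 241, 241, 242, 242, 242, 242, 242, 242, 242, 242, 241, 241, 241, 241, 241, 241, 241, 241, 242, 242, 244]
252
```

The spool flange is centred at (279.3,208.5), within 1 mm of the pin axis and at seated height. Next is the bobbin.

```bash
python3 -m handwheel '[{"delta_pos":[-0.33,1,0],"dr":[0,0,0]},{"delta_pos":[-0.33,1,0],"dr":[0,0,0]},{"delta_pos":[-0.33,1,0],"dr":[0,0,0]},{"delta_pos":[-0.33,1,0],"dr":[0,0,0]},{"delta_pos":[-0.33,1,0],"dr":[0,0,0]},{"delta_pos":[-0.33,1,0],"dr":[0,0,0]},{"delta_pos":[-0.33,1,0],"dr":[0,0,0]},{"delta_pos":[-0.33,1,0],"dr":[0,0,0]},{"delta_pos":[-0.33,1,0],"dr":[0,0,0]},{"delta_pos":[-0.33,1,0],"dr":[0,0,0]}]'
python3 -m handwheel '[{"delta_pos":[-0.33,1,0],"dr":[0,0,0]},{"delta_pos":[-0.33,1,0],"dr":[0,0,0]},{"delta_pos":[-0.33,1,0],"dr":[0,0,0]},{"delta_pos":[-0.33,1,0],"dr":[0,0,0]},{"delta_pos":[-0.33,1,0],"dr":[0,0,0]},{"delta_pos":[-0.33,1,0],"dr":[0,0,0]},{"delta_pos":[-0.33,1,0],"dr":[0,0,0]},{"delta_pos":[-0.33,1,0],"dr":[0,0,0]},{"delta_pos":[-0.33,1,0],"dr":[0,0,0]},{"delta_pos":[-0.33,0.9,0],"dr":[0,0,0]}]'
python3 -m handwheel '[{"delta_pos":[0,0,-1],"dr":[0,0,0]},{"delta_pos":[0,0,0],"dr":[0,0,0]},{"delta_pos":[0,0,0],"dr":[0,0,0]},{"delta_pos":[0,0,0],"dr":[0,0,0]}]'
python3 - <<'E'
from h import *
c=calibration("wrist");s=get_state();print(s["eef_pos"])
im=grab_frame("wrist");save(im,"w13.png")
m=mark_of("wrist","bobbin_mid")[:2];print(m,[atz(c,k["location"],.007) for k in m])
p=proj(c,np.array([.441,.342,.014]));print(p)
x,y=np.int32(p);x0,y0=x-60,y-60;save(cv2.resize(im[y0:y0+110,x0:x0+120],None,fx=5,fy=5,interpolation=2),"w13c.png");print(x0,y0)
E
```

```text
t: 28.55
eef_pos: [0.5401, 0.0457, 0.1803]
ee_rot: [3.141, 0.002, -0.001]
force: [0.3, 0.5, -1.2]
width: 0.0874
gripper_force: 0.0
t: 29.55
eef_pos: [0.4413, 0.3427, 0.1803]
ee_rot: [3.14, 0.001, -0.0]
force: [0.4, 0.3, 0.7]
width: 0.088
gripper_force: 0.0
t: 29.95
eef_pos: [0.4428, 0.3415, 0.1518]
ee_rot: [3.142, -0.0, -0.001]
force: [0.1, -0.2, 0.1]
width: 0.0878
gripper_force: 0.0
[0.44277423 0.34148517 0.15182077]
[{'location': [280.8, 200.0], 'conf': 0.8}] [array([0.44330944, 0.34021847, 0.007     ])]
[278.87883405 204.60819813]
218 144
```

View pics/w13c.png

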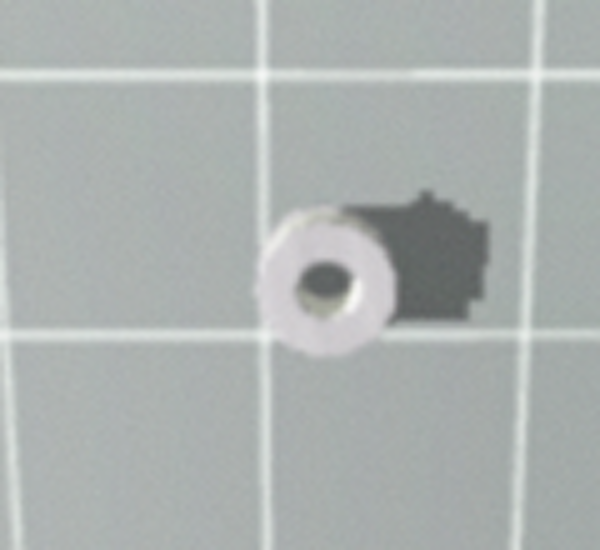

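The bobbin's top is centred at (283,201), i.e. (0.444,0.338).

```bash
python3 -m handwheel '[{"delta_pos":[0.05,-0.12,-0.9],"dr":[0,0,0]},{"delta_pos":[0,0,-1],"dr":[0,0,0]},{"delta_pos":[0,0,-1],"dr":[0,0,0]},{"delta_pos":[0,0,-0.8],"dr":[0,0,0]},{"delta_pos":[0,0,-0.4],"dr":[0,0,0]},{"delta_pos":[0,0,0],"dr":[0,0,0]},{"delta_pos":[0,0,-0.2],"dr":[0,0,0]},{"delta_pos":[0,0,0],"dr":[0,0,0]},{"delta_pos":[0,0,0],"dr":[0,0,0]}]'
```

```text
t: 30.95
eef_pos: [0.4442, 0.3387, 0.023]
ee_rot: [-3.14, -0.001, -0.0]
force: [-0.1, 1.0, 0.0]
width: 0.0877
gripper_force: 0.0
```

```bash
python3 -m handwheel '[{"delta_pos":[0,0,-0.05],"dr":[0,0,0]},{"delta_pos":[0,0,0],"dr":[0,0,0]},{"delta_pos":[0,0,0],"dr":[0,0,0]},{"delta_pos":[0,0,0],"dr":[0,0,0]},{"delta_pos":[0,0,0],"dr":[0,0,0]},{"delta_pos":[0,0,0],"dr":[0,0,0]},{"delta_pos":[0,0,0],"dr":[0,0,0]},{"delta_pos":[0,0,0],"dr":[0,0,0]},{"delta_pos":[0,0,0],"dr":[0,0,0]},{"delta_pos":[0,0,0],"dr":[0,0,0]}]' 1 12
python3 -m handwheel '[{"delta_pos":[0,0,0.5],"dr":[0,0,0]},{"delta_pos":[0,0,1],"dr":[0,0,0]},{"delta_pos":[0,0,1],"dr":[0,0,0]},{"delta_pos":[0,0,1],"dr":[0,0,0]},{"delta_pos":[0,0,0.5],"dr":[0,0,0]},{"delta_pos":[0,0,0],"dr":[0,0,0]},{"delta_pos":[0,0,0],"dr":[0,0,0]}]'
```

```text
t: 31.95
eef_pos: [0.4438, 0.3382, 0.0206]
ee_rot: [-3.142, -0.0, -0.0]
force: [0.8, 0.6, -1.0]
width: 0.0257
gripper_force: 12.0
t: 32.65
eef_pos: [0.4436, 0.3381, 0.1404]
ee_rot: [-3.141, 0.0, -0.001]
force: [0.0, -0.4, -0.3]
width: 0.0254
gripper_force: 12.0
```

```bash
python3 -m handwheel '[{"delta_pos":[0.33,-0.99,0],"dr":[0,0,0]},{"delta_pos":[0.33,-0.99,0],"dr":[0,0,0]},{"delta_pos":[0.33,-0.99,0],"dr":[0,0,0]},{"delta_pos":[0.33,-0.99,0],"dr":[0,0,0]},{"delta_pos":[0.33,-0.99,0],"dr":[0,0,0]},{"delta_pos":[0.33,-0.99,0],"dr":[0,0,0]},{"delta_pos":[0.33,-0.99,0],"dr":[0,0,0]},{"delta_pos":[0.33,-0.99,0],"dr":[0,0,0]},{"delta_pos":[0.33,-0.99,0],"dr":[0,0,0]},{"delta_pos":[0.33,-0.99,0],"dr":[0,0,0]}]'
python3 -m handwheel '[{"delta_pos":[0.33,-0.99,0],"dr":[0,0,0]},{"delta_pos":[0.33,-0.99,0],"dr":[0,0,0]},{"delta_pos":[0.33,-0.99,0],"dr":[0,0,0]},{"delta_pos":[0.33,-0.99,0],"dr":[0,0,0]},{"delta_pos":[0.33,-0.99,0],"dr":[0,0,0]},{"delta_pos":[0.33,-0.99,0],"dr":[0,0,0]},{"delta_pos":[0.33,-0.99,0],"dr":[0,0,0]},{"delta_pos":[0.33,-0.99,0],"dr":[0,0,0]},{"delta_pos":[0.3,-0.99,0],"dr":[0,0,0]},{"delta_pos":[0.26,-0.96,0],"dr":[0,0,0]}]'
python3 -m handwheel '[{"delta_pos":[0,0,0],"dr":[0,0,0]},{"delta_pos":[0,0,0],"dr":[0,0,0]},{"delta_pos":[0,0,0],"dr":[0,0,0]}]'
python3 - <<'E'
from h import *
c=calibration("wrist");s=get_state();print(s["eef_pos"])
im=grab_frame("wrist");save(im,"w14.png")
p=s["eef_pos"]
for q in (p+[0,0,-.0066],np.array([.6395,-.2545,.082])): print(proj(c,q))
x,y=np.int32(proj(c,p+[0,0,-.0066])); g=im.astype(int).min(2)
for r in range(y-70,y+36,4): print(r,g[r,x-36:x+37:3].tolist())
print(x-36)
E
```

```text
t: 33.65
eef_pos: [0.5422, 0.0397, 0.139]
ee_rot: [3.141, 0.002, -0.0]
force: [-0.2, 0.6, -0.8]
width: 0.0254
gripper_force: 12.0
t: 34.65
eef_pos: [0.6383, -0.256, 0.1383]
ee_rot: [-3.141, 0.003, -0.001]
force: [0.6, -0.5, -0.5]
width: 0.0257
gripper_force: 12.0
t: 34.95
eef_pos: [0.6381, -0.2543, 0.1393]
ee_rot: [-3.141, 0.002, -0.0]
force: [-0.5, 0.3, 0.0]
width: 0.0252
gripper_force: 12.0
[ 0.63811806 -0.25427883  0.13934368]
[279.65703198 276.60640025]
[279.89807379 235.66479971]
206 [242, 243, 244, 243, 242, 244, 241, 243, 223, 122, 123, 122, 126, 130, 124, 122, 108, 133, 142, 164, 165, 167, 170, 168, 168]
210 [242, 242, 243, 243, 243, 243, 246, 212, 129, 128, 124, 126, 123, 120, 123, 124, 121, 124, 119, 162, 168, 170, 168, 169, 170]
214 [241, 243, 244, 243, 243, 243, 233, 123, 121, 123, 123, 123, 125, 122, 122, 123, 124, 123, 119, 138, 166, 172, 168, 166, 166]
218 [243, 243, 243, 244, 242, 243, 152, 125, 121, 124, 122, 127, 113, 100, 150, 96, 93, 93, 92, 101, 170, 171, 171, 169, 167]
222 [243, 243, 243, 243, 243, 242, 126, 123, 121, 122, 124, 173, 113, 100, 145, 204, 72, 73, 7
[... 2009 characters left out ...]
 135, 111, 20, 21, 20, 23]
290 [24, 22, 26, 19, 104, 167, 144, 121, 126, 125, 125, 122, 121, 120, 122, 120, 122, 125, 132, 164, 141, 16, 21, 23, 23]
294 [47, 47, 46, 48, 63, 77, 74, 66, 62, 63, 66, 65, 66, 66, 62, 62, 67, 68, 75, 76, 69, 45, 43, 49, 47]
298 [56, 54, 53, 52, 54, 56, 60, 55, 57, 57, 56, 57, 56, 54, 57, 56, 57, 56, 56, 58, 56, 53, 59, 55, 56]
302 [61, 57, 57, 63, 74, 78, 78, 74, 75, 78, 78, 77, 78, 77, 78, 75, 78, 78, 77, 79, 77, 77, 78, 77, 80]
306 [63, 59, 63, 91, 94, 96, 90, 94, 93, 91, 94, 94, 94, 94, 94, 92, 92, 92, 94, 91, 89, 91, 93, 92, 91]
310 [63, 66, 139, 142, 141, 141, 135, 136, 139, 138, 142, 137, 138, 138, 135, 140, 135, 138, 136, 136, 133, 134, 132, 134, 134]
243
```

The held bobbin's hole centre (279.6,277) and the pin's column (279.5) line up. x needs +1.4 mm.

```bash
python3 -m handwheel '[{"delta_pos":[0.05,-0.01,-0.5],"dr":[0,0,0]},{"delta_pos":[0,0,-0.4],"dr":[0,0,0]},{"delta_pos":[0,0,0],"dr":[0,0,0]},{"delta_pos":[0,0,-0.3],"dr":[0,0,0]},{"delta_pos":[0,0,-0.3],"dr":[0,0,0]},{"delta_pos":[0,0,-0.3],"dr":[0,0,0]},{"delta_pos":[0,0,0],"dr":[0,0,0]},{"delta_pos":[0,0,0],"dr":[0,0,0]},{"delta_pos":[0,0,0],"dr":[0,0,0]}]'
```

```text
t: 35.9
eef_pos: [0.6406, -0.2553, 0.087]
ee_rot: [3.141, -0.001, -0.0]
force: [-0.2, -0.2, 0.3]
width: 0.0253
gripper_force: 12.0
```

```bash
python3 -m handwheel '[{"delta_pos":[-0.02,0,-0.15],"dr":[0,0,0]},{"delta_pos":[0,0,-0.13],"dr":[0,0,0]},{"delta_pos":[0,0,0],"dr":[0,0,0]},{"delta_pos":[0,0,-0.05],"dr":[0,0,0]},{"delta_pos":[0,0,0],"dr":[0,0,0]},{"delta_pos":[0,0,0],"dr":[0,0,0]}]'
```

```text
t: 36.5
eef_pos: [0.6398, -0.2552, 0.0767]
ee_rot: [3.142, -0.0, -0.0]
force: [-0.6, 1.4, -0.7]
width: 0.0253
gripper_force: 12.0
```

```bash
python3 -m handwheel '[{"delta_pos":[0,0,0],"dr":[0,0,0]},{"delta_pos":[0,0,0],"dr":[0,0,0]},{"delta_pos":[0,0,0],"dr":[0,0,0]},{"delta_pos":[0,0,0],"dr":[0,0,0]},{"delta_pos":[0,0,0],"dr":[0,0,0]},{"delta_pos":[0,0,0.5],"dr":[0,0,0]},{"delta_pos":[0,0,1],"dr":[0,0,0]},{"delta_pos":[0,0,1],"dr":[0,0,0]},{"delta_pos":[0,0,1],"dr":[0,0,0]},{"delta_pos":[0,0,0],"dr":[0,0,0]}]' -1
python3 - <<'E'
from h import *
c=calibration("wrist");s=get_state();print(s["eef_pos"])
im=grab_frame("wrist");save(im,"w15.png")
for z in (.016,.056,.07,.082): print(z,proj(c,np.array([.6395,-.255,z])))
p=proj(c,np.array([.6395,-.255,.07]));x,y=np.int32(p);g=im.astype(int).min(2)
for r in range(y-34,y+34,2): print(r,g[r,x-26:x+27:2].tolist())
print(x-26)
E
```

```text
t: 37.5
eef_pos: [0.6423, -0.2561, 0.1885]
ee_rot: [3.139, -0.009, 0.0]
force: [1.0, 0.2, -0.0]
width: 0.0871
gripper_force: 0.0
[ 0.64228621 -0.25606033  0.18850408]
0.016 [277.88939919 196.83231804]
0.056 [277.84284025 208.6547582 ]
0.07 [277.82345656 213.57674532]
0.082 [277.80525938 218.19744974]
179 [243, 243, 243, 243, 242, 243, 243, 242, 243, 243, 244, 244, 244, 244, 243, 242, 243, 244, 244, 244, 243, 243, 243, 243, 244, 243, 243]
181 [243, 243, 243, 243, 242, 242, 243, 244, 244, 244, 244, 244, 245, 244, 242, 243, 244, 244, 244, 244, 245, 245, 245, 242, 241, 241, 241]
183 [242, 243, 242, 241, 241, 243, 243, 243, 243, 245, 244, 233, 200, 185, 187, 180, 190, 206, 204, 202, 205, 207, 201, 185, 170, 171, 170]
185 [244, 242, 242, 241, 241, 242, 242, 242, 241, 217, 184, 167, 169, 160, 151, 142, 121, 117, 150, 165, 164, 166, 166, 166, 166, 169, 168]
187 [243, 243, 242, 242, 242, 241, 241, 242, 214, 192, 206, 196, 175, 163, 156, 155, 153, 139, 116, 135, 163, 165, 168, 169, 168, 169, 169]
189 [243, 244, 243, 241, 242, 242, 241, 221, 205, 225, 211, 188, 167, 157, 155, 155, 153, 150, 148
[... 3251 characters left out ...]
7 [166, 168, 166, 166, 168, 165, 168, 186, 218, 241, 243, 242, 242, 242, 242, 241, 241, 241, 242, 241, 242, 242, 242, 242, 242, 244, 203]
239 [166, 166, 167, 167, 165, 167, 164, 165, 166, 175, 207, 236, 242, 243, 241, 241, 240, 241, 241, 242, 243, 243, 242, 241, 243, 237, 133]
241 [164, 167, 164, 165, 164, 166, 166, 163, 164, 163, 166, 203, 202, 232, 240, 241, 241, 242, 242, 242, 242, 243, 242, 242, 244, 195, 94]
243 [193, 190, 193, 193, 192, 189, 191, 192, 190, 191, 192, 219, 196, 193, 208, 233, 240, 243, 242, 241, 242, 242, 243, 243, 234, 151, 166]
245 [177, 177, 177, 176, 178, 181, 177, 174, 174, 178, 178, 209, 182, 176, 176, 177, 186, 213, 240, 243, 242, 242, 242, 242, 196, 171, 176]
251
```

The bobbin's top is centred at row 213.5, as projected for a seated height of 70 mm, with the pin showing through it. Next is the cap.

```bash
python3 -m handwheel '[{"delta_pos":[-0.48,0.95,0],"dr":[0,0,0]},{"delta_pos":[-0.48,0.95,0],"dr":[0,0,0]},{"delta_pos":[-0.48,0.95,0],"dr":[0,0,0]},{"delta_pos":[-0.48,0.95,0],"dr":[0,0,0]},{"delta_pos":[-0.48,0.95,0],"dr":[0,0,0]},{"delta_pos":[-0.48,0.95,0],"dr":[0,0,0]},{"delta_pos":[-0.48,0.95,0],"dr":[0,0,0]},{"delta_pos":[-0.48,0.95,0],"dr":[0,0,0]},{"delta_pos":[-0.48,0.95,0],"dr":[0,0,0]},{"delta_pos":[-0.48,0.95,0],"dr":[0,0,0]}]'
python3 -m handwheel '[{"delta_pos":[-0.48,0.95,0],"dr":[0,0,0]},{"delta_pos":[-0.48,0.95,0],"dr":[0,0,0]},{"delta_pos":[-0.48,0.95,-0.5],"dr":[0,0,0]},{"delta_pos":[-0.48,0.9,-0.5],"dr":[0,0,0]},{"delta_pos":[0,0,0],"dr":[0,0,0]},{"delta_pos":[0,0,0],"dr":[0,0,0]},{"delta_pos":[0,0,0],"dr":[0,0,0]}]'
python3 - <<'E'
from h import *
c=calibration("wrist");s=get_state();print(s["eef_pos"])
im=grab_frame("wrist");save(im,"w16.png")
m=mark_of("wrist","cap_mid")[:2];print(m,[atz(c,k["location"],.008) for k in m])
p=np.array(m[0]["location"])
g=im.astype(int).min(2);x,y=np.int32(p)
for r in range(y-34,y+38,3): print(r,g[r,x-36:x+37:3].tolist())
print(x-36)
print([proj(c,np.array([.437,.142,z])) for z in (0,.008,.016)])
E
```

```text
t: 38.55
eef_pos: [0.4947, 0.0307, 0.1817]
ee_rot: [3.142, 0.0, -0.0]
force: [-0.1, 1.2, 1.1]
width: 0.0877
gripper_force: 0.0
t: 39.25
eef_pos: [0.4384, 0.1421, 0.1521]
ee_rot: [-3.142, -0.0, -0.0]
force: [-0.1, -0.5, 0.1]
width: 0.0877
gripper_force: 0.0
[0.43842333 0.1420678  0.15205089]
[{'location': [275.4, 200.0], 'conf': 0.71}] [array([0.43916814, 0.1457967 , 0.008     ])]
166 [169, 170, 170, 169, 169, 170, 167, 170, 171, 171, 181, 183, 170, 170, 171, 171, 170, 167, 168, 167, 169, 166, 167, 168, 165]
169 [171, 172, 169, 169, 169, 168, 169, 169, 168, 172, 179, 185, 169, 171, 171, 172, 170, 168, 171, 170, 168, 169, 170, 166, 168]
172 [169, 170, 169, 168, 169, 170, 172, 170, 171, 170, 178, 181, 171, 168, 170, 169, 168, 170, 169, 170, 170, 168, 164, 167, 165]
175 [170, 171, 170, 170, 168, 170, 169, 170, 170, 170, 178, 186, 168, 163, 147, 136, 126, 122, 99, 99, 100, 122, 164, 166, 168]
178 [171, 172, 171, 173, 172, 170, 171, 169, 170, 175, 187, 196, 204, 205, 199, 163, 138, 122, 99, 97, 98, 100, 109, 127, 169]
181 [170, 171, 168, 169, 170, 169, 169, 169, 180, 228, 240, 237, 229, 21
[... 1781 characters left out ...]
168, 170, 168, 172, 170, 168, 167, 168, 166, 168, 168, 169, 170]
226 [169, 170, 171, 171, 170, 169, 172, 169, 170, 171, 174, 199, 170, 172, 170, 169, 172, 169, 167, 165, 167, 170, 167, 168, 170]
229 [169, 169, 168, 168, 171, 172, 170, 169, 169, 169, 174, 200, 173, 170, 168, 170, 171, 171, 168, 166, 166, 167, 166, 170, 168]
232 [170, 166, 168, 169, 169, 168, 170, 172, 171, 170, 174, 197, 170, 171, 171, 171, 171, 167, 169, 167, 169, 168, 171, 169, 167]
235 [172, 168, 169, 167, 170, 171, 168, 169, 170, 170, 169, 194, 169, 171, 170, 169, 170, 166, 170, 169, 170, 168, 167, 168, 167]
239
[array([279.48859542, 199.81102363]), array([279.4979288 , 202.24094352]), array([279.50775577, 204.79936838])]
```

The cap's hole is centred at (279.3,200.3), which puts the cap at (0.4412,0.1422).

```bash
python3 -m handwheel '[{"delta_pos":[0.09,0,-0.9],"dr":[0,0,0]},{"delta_pos":[0,0,-1],"dr":[0,0,0]},{"delta_pos":[0,0,-1],"dr":[0,0,0]},{"delta_pos":[0,0,-0.8],"dr":[0,0,0]},{"delta_pos":[0,0,-0.4],"dr":[0,0,0]},{"delta_pos":[0,0,0],"dr":[0,0,0]},{"delta_pos":[0,0,-0.2],"dr":[0,0,0]},{"delta_pos":[0,0,0],"dr":[0,0,0]},{"delta_pos":[0,0,0],"dr":[0,0,0]}]'
python3 -m handwheel '[{"delta_pos":[0,0,-0.05],"dr":[0,0,0]},{"delta_pos":[0,0,0],"dr":[0,0,0]},{"delta_pos":[0,0,0],"dr":[0,0,0]},{"delta_pos":[0,0,0],"dr":[0,0,0]},{"delta_pos":[0,0,0],"dr":[0,0,0]},{"delta_pos":[0,0,0],"dr":[0,0,0]},{"delta_pos":[0,0,0],"dr":[0,0,0]},{"delta_pos":[0,0,0],"dr":[0,0,0]}]' 1 12
python3 -m handwheel '[{"delta_pos":[0,0,0.5],"dr":[0,0,0]},{"delta_pos":[0,0,1],"dr":[0,0,0]},{"delta_pos":[0,0,1],"dr":[0,0,0]},{"delta_pos":[0,0,1],"dr":[0,0,0]},{"delta_pos":[0,0,0.5],"dr":[0,0,0]},{"delta_pos":[0,0,0],"dr":[0,0,0]},{"delta_pos":[0,0,0],"dr":[0,0,0]}]'
```

```text
t: 40.25
eef_pos: [0.4412, 0.1424, 0.0233]
ee_rot: [-3.141, -0.001, -0.001]
force: [0.2, -0.1, -0.2]
width: 0.0878
gripper_force: 0.0
t: 41.05
eef_pos: [0.4408, 0.1423, 0.0212]
ee_rot: [-3.142, -0.0, -0.0]
force: [-0.7, -0.4, 0.5]
width: 0.0392
gripper_force: 12.0
t: 41.75
eef_pos: [0.4406, 0.1422, 0.141]
ee_rot: [-3.141, -0.0, -0.001]
force: [-1.5, -0.1, -0.9]
width: 0.0392
gripper_force: 12.0
```

```bash
python3 -m handwheel '[{"delta_pos":[0.48,-0.95,0],"dr":[0,0,0]},{"delta_pos":[0.48,-0.95,0],"dr":[0,0,0]},{"delta_pos":[0.48,-0.95,0],"dr":[0,0,0]},{"delta_pos":[0.48,-0.95,0],"dr":[0,0,0]},{"delta_pos":[0.48,-0.95,0],"dr":[0,0,0]},{"delta_pos":[0.48,-0.95,0],"dr":[0,0,0]},{"delta_pos":[0.48,-0.95,0],"dr":[0,0,0]},{"delta_pos":[0.48,-0.95,0],"dr":[0,0,0]},{"delta_pos":[0.48,-0.95,0],"dr":[0,0,0]},{"delta_pos":[0.48,-0.95,0],"dr":[0,0,0]}]'
python3 -m handwheel '[{"delta_pos":[0.46,-0.95,0],"dr":[0,0,0]},{"delta_pos":[0.46,-0.95,0],"dr":[0,0,0]},{"delta_pos":[0.46,-0.95,0],"dr":[0,0,0]},{"delta_pos":[0.46,-0.88,0],"dr":[0,0,0]},{"delta_pos":[0,0,0],"dr":[0,0,0]},{"delta_pos":[0,0,0],"dr":[0,0,0]},{"delta_pos":[0,0,0],"dr":[0,0,0]}]'
python3 - <<'E'
from h import *
c=calibration("wrist");s=get_state();print(s["eef_pos"])
im=grab_frame("wrist");save(im,"w17.png")
p=s["eef_pos"]
for q in (p+[0,0,-.0052],np.array([.6395,-.2548,.082]),np.array([.6395,-.2548,.07])): print(proj(c,q))
save(cv2.resize(im[190:320,200:360],None,fx=5,fy=4.5,interpolation=2),"w17c.png")
E
```

```text
t: 42.75
eef_pos: [0.5844, -0.144, 0.1392]
ee_rot: [-3.142, 0.003, -0.001]
force: [0.5, 0.6, 0.3]
width: 0.0393
gripper_force: 12.0
t: 43.45
eef_pos: [0.6392, -0.254, 0.1398]
ee_rot: [-3.141, 0.002, -0.0]
force: [-0.7, -0.6, 0.0]
width: 0.0394
gripper_force: 12.0
[ 0.63915851 -0.25399495  0.13981373]
[279.66094233 278.04107394]
[280.77237154 236.82895066]
[280.69577146 230.10178031]
```

View pics/w17c.png

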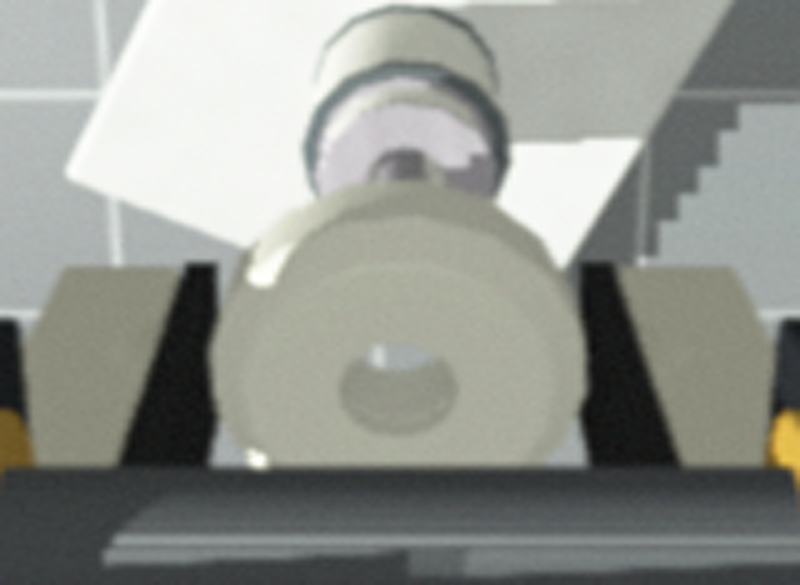

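The cap's hole is at column 280 and the pin and spool at 280.4–281, so they are aligned to within 0.5 mm.

```bash
python3 -m handwheel '[{"delta_pos":[0,-0.01,-0.3],"dr":[0,0,0]},{"delta_pos":[0,0,-0.3],"dr":[0,0,0]},{"delta_pos":[0,0,-0.3],"dr":[0,0,0]},{"delta_pos":[0,0,-0.3],"dr":[0,0,0]},{"delta_pos":[0,0,-0.2],"dr":[0,0,0]},{"delta_pos":[0,0,0],"dr":[0,0,0]},{"delta_pos":[0,0,0],"dr":[0,0,0]},{"delta_pos":[0,0,0],"dr":[0,0,0]}]'
```

```text
t: 44.3
eef_pos: [0.6403, -0.255, 0.0996]
ee_rot: [3.141, -0.001, -0.0]
force: [0.6, 0.6, -0.2]
width: 0.0393
gripper_force: 12.0
```

```bash
python3 -m handwheel '[{"delta_pos":[-0.02,0,-0.1],"dr":[0,0,0]},{"delta_pos":[0,0,-0.1],"dr":[0,0,0]},{"delta_pos":[0,0,-0.06],"dr":[0,0,0]},{"delta_pos":[0,0,0],"dr":[0,0,0]},{"delta_pos":[0,0,0],"dr":[0,0,0]},{"delta_pos":[0,0,0],"dr":[0,0,0]}]'
```

```text
t: 44.9
eef_pos: [0.6393, -0.2549, 0.0913]
ee_rot: [-3.142, 0.0, -0.0]
force: [-0.1, 0.1, -0.2]
width: 0.0395
gripper_force: 12.0
```

```bash
python3 -m handwheel '[{"delta_pos":[0,0,0],"dr":[0,0,0]},{"delta_pos":[0,0,0],"dr":[0,0,0]},{"delta_pos":[0,0,0],"dr":[0,0,0]},{"delta_pos":[0,0,0],"dr":[0,0,0]},{"delta_pos":[0,0,0],"dr":[0,0,0]},{"delta_pos":[0,0,0.4],"dr":[0,0,0]},{"delta_pos":[0,0,1],"dr":[0,0,0]},{"delta_pos":[0,0,1],"dr":[0,0,0]},{"delta_pos":[0,0,1],"dr":[0,0,0]},{"delta_pos":[0,0,0],"dr":[0,0,0]}]' -1
python3 -m handwheel '[{"delta_pos":[0,0,0],"dr":[0,0,0]},{"delta_pos":[0,0,0],"dr":[0,0,0]}]'
python3 - <<'E'
from h import *
c=calibration("wrist");im=grab_frame("wrist");save(im,"w18.png")
P=np.array([.6395,-.2548,0]);g=im.astype(int).min(2)
for z in (.07,.078,.082,.086): print(z,proj(c,P+[0,0,z]))
x,y=np.int32(proj(c,P+[0,0,.086]))
for r in range(y-42,y+33,3): print(r,g[r,x-36:x+37:3].tolist())
print(x-36)
Z=dict(zip(N,[0,0,.029,.055,.036,.063,.078,0,0]))
for cam in ("top","side"):
    save(grab_frame(cam),cam+"1.png");k=calibration(cam)
    for n in N:
        for m in mark_of(cam,n)[:2]: print(cam,n,np.round(m["location"],1),round(m["conf"],2),np.round(atz(k,m["location"],Z[n]),3)[:2])
E
```

```text
t: 45.9
eef_pos: [0.6419, -0.2558, 0.1999]
ee_rot: [3.139, -0.009, 0.0]
force: [-0.4, 0.0, 0.5]
width: 0.0876
gripper_force: 0.0
t: 46.1
eef_pos: [0.6389, -0.2547, 0.1931]
ee_rot: [-3.141, 0.001, -0.001]
force: [-0.2, 0.4, -0.8]
width: 0.0875
gripper_force: 0.0
0.07 [279.53243558 206.92607005]
0.078 [279.54156826 209.82392676]
0.082 [279.54633241 211.33561951]
0.086 [279.55123615 212.89160732]
170 [243, 243, 243, 242, 244, 244, 243, 242, 242, 243, 243, 245, 244, 243, 243, 244, 245, 244, 245, 245, 244, 244, 244, 245, 244]
173 [244, 244, 243, 244, 243, 244, 243, 243, 243, 244, 245, 244, 243, 243, 243, 244, 244, 245, 244, 244, 243, 244, 244, 244, 244]
176 [243, 243, 243, 243, 244, 243, 243, 243, 244, 245, 245, 243, 240, 240, 241, 242, 240, 242, 241, 214, 206, 206, 207, 203, 205]
179 [243, 244, 244, 244, 244, 242, 241, 243, 243, 238, 188, 168, 160, 150, 126, 143, 165, 163, 165, 169, 172, 170, 168, 166, 164]
182 [243, 243, 243, 244, 244, 243, 243, 242, 238, 201, 213, 182, 161, 156, 155, 144, 118, 165, 166, 169, 172, 170, 167, 168, 169]
185 [243, 243, 243, 244, 244, 243, 243, 243, 224, 231
[... 2812 characters left out ...]
3 [ 0.636 -0.254]
top cap_mid [183.9 158.8] 0.28 [0.612 0.223]
top pin_dish [275.2 183.8] 0.71 [0.574 0.003]
top oil_bottle [402.4 241.9] 0.62 [ 0.431 -0.317]
side round_stand [190.9 313.8] 0.73 [0.628 0.233]
side square_stand [251.1 171.6] 0.78 [ 0.643 -0.246]
side holder_mid [221. 194.] 0.84 [ 0.675 -0.097]
side holder_mid [188.2 300.5] 0.4 [0.632 0.227]
side cone_mid [191.9 289.7] 0.82 [0.624 0.222]
side cone_mid [373.1 204.6] 0.79 [ 0.321 -0.104]
side spool_mid [247.7 159. ] 0.6 [ 0.652 -0.249]
side bobbin_mid [252.5 147.7] 0.6 [ 0.642 -0.263]
side cap_mid [251.3 145.2] 0.68 [ 0.641 -0.251]
side pin_dish [249.  234.8] 0.59 [ 0.581 -0.003]
side oil_bottle [335.9 163.2] 0.8 [ 0.429 -0.338]
```

The cap sits centred and level: its hole is at (279,212), as projected for a seated height of 86 mm, with the pin visible inside. The dish and bottle are where they were.

```bash
python3 -c "
from station import *
print(job_done())"
```

```text
the job is handed in; nothing more can be done
None
```

I loaded both stands in the order asked and handed the job in at about 46 s: cone holder then cone on the round foot, spool then bobbin then cap on the square foot, all released, with the dish and bottle still in place within what the cameras can measure. The final look was by pixel values and the detectors, because the picture allowance was used up. Handing in returned no verdict.

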